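# Pack the stamp kit into its foam case

## Task

Pack the stamp kit. Lift the wooden stamp off its ink pad, lay it on its side on the bare wooden board and let go of it; then take it again across its rectangular base and press it fully home, lying down, in the T-shaped foam pocket of the wooden case, and press the ink pad, ink side up, fully home in the rectangular pocket beside it. Leave the marker, the tape dispenser and the jars where they stand.

Things in the scene. Friction and masses are not known exactly. Their poses are not given: they have to be found in the camera images.
- stamp_center (a point): Wooden hand stamp, 71 mm long, 50 g, standing on the ink pad. Point: mid-length, on its axis. z runs from the stamping face (z=-35.5 mm) to the handle's top (+35.5). Base block 26 (x) by 46 (y) by 16 mm thick (z -35.5 to -19.5); round handle up to 24 mm across. Lying on its broad side: base 26 mm high, 46 wide, point 13 mm up. Leaning 30 degrees or more about its 46 mm edge, it falls over.
- pad_center (a point): Flat ink pad, 55 mm (x) by 85 mm (y) by 11 to 12 mm high, about 60 g, lying on the worktop, dark case with the inked face up (+z). This point is its centre, half-way up (5.5 mm above its underside).
- board_top (a point): Bare wooden board, fixed, 130 mm (x) by 200 mm (y) by 14 mm thick. This point is the centre of its top face, 14 mm above the worktop.
- case_top (a point): Wooden-framed foam case, fixed: 127 (x) by 213 mm (y), foam and frame flush, 30 mm high. Point: centre of the top; z up. In each pocket, at both x ends and just below the foam top, a springy foam lip stands 2 to 3 mm proud of the wall; the part rests high on them until each of its ends is pushed straight down (about 5 N an end), and is then held.
- stamp_pocket (a point): Where stamp_center lies when home in the T pocket; axes as the case's. Pocket 14 mm deep: floor 13 mm below this point, foam top 1 mm above. Slot for the base at the -y end (y -37 to -18 mm, 49 wide in x), handle channel on to y=+37 (27 wide). It fits only lying broad side down, its z axis along the case's +y. Home, the upper 12 mm of the base stands above the foam: grip only that part.
- pad_pocket (a point): Where pad_center lies when home in the rectangular pocket; axes as the case's. Pocket 7 mm deep, 59 mm in y, 89 mm in x; foam top 1.5 mm above this point. The pad fits with its 85 mm length along the case's x, either way round, ink side up; its upper 4 mm then stands above the foam.
- marker_center (a point): Marker pen lying on the worktop behind the ink pad and the board, 125 mm long, 20 mm thick; loose bystander. The point is its middle.
- tape_dispenser_center (a point): Grey tape dispenser, 34 x 138 x 74 mm, behind the board; loose bystander. The point is its middle, half-way up.
- jar_fig_center (a point): Lidded dark jar, 60 mm across, 80 mm high, standing behind the board and the case; loose bystander. The point is its centre, half-way up.

How it is judged:
By the outcome, as a careful person would: the job done as asked, in the order asked, and still so for the second after the job is handed in, with the robot touching nothing.
It also fails if it takes over 72 s, if anything falls off the work surface, if the arm or the gripper's body presses on something with over 40 N, if the wrist force passes 120 N, or if a joint passes its speed limit or range.

## Robot

A 6-joint arm with a two-finger parallel gripper is mounted at the origin on a cart in front of the work surface, level with it; the furniture and walls round the work are solid. World frame = base frame: x ahead of the robot, y to its left, z up, the work surface at z = 0. Lengths are in mm, angles in rad, forces in N, time in s.
With the tool pointing down it reaches from about 275 to 1000 mm from the base axis. Payload 8.4 kg.
Tool frame: the origin (TCP) lies midway between the tips of the shut fingers; the grasp point (between the pads) lies 19 mm behind it; z points along the fingers, y is the direction in which the jaws open and shut (so a half turn about z gives the same grasp; the last joint's range is limited). The gripper opens to 85 mm and grips with 20 to 120 N. Pads are 22 mm wide; open, the fingers measure 114 mm over their backs; the gripper's body (76 mm by 85 mm) begins 54 mm behind the grasp point. The pads swing forward as they close: fully open they stand 13 mm farther back than shut.
Start: joints at [1.19, 0.353, 1.633, -0, 1.155, -0.002], TCP at [231.127, 580.696, 203.781] pointing down, gripper open.
Joint ranges: [-2.63, 2.63], [-0.92, 2.1], [0.06, 2.66], [-1.3, 4.44], [0, 2.69], [-3.02, 3.02]. Speed limits (rad/s): [2.22, 2.22, 2.79, 3.14, 3.14, 3.14].

## Interface

Orientations are given as [roll, pitch, yaw] about the fixed x, y, z axes, in that order (R = Rz(yaw) Ry(pitch) Rx(roll)).
In Python, from rig import r gives the robot as it stands. The module is installed in compiled form; this text tells all that it offers.
- The arm moves only by the tool drive_tool, never from a script. Its argument "moves" is a list of rows, each a list of 3 entries, a list of its own where there are three numbers: the closure, from 0 (fully open) to 1 (shut), then the shift along the tool's x, y, z in cm, then the turn about the tool's z in degrees. In form: [[claw, [dx, dy, dz], roll], ...]. A call has 1 to 12 rows; each row is the pose to reach, as a shift and turn from the pose measured when the call began, along the tool's axes at that moment; what a row does not reach only later rows make up. A row lasts 1/8 s, in which the tool goes at most 62.5 mm and 10.7 degrees, less where a joint would pass 70% of its speed; a pose out of reach is approached as far as the arm can. A call with a gripper value outside its range is refused whole. The fingers move at their own pace and stop on an object; "grip_force" is the grip in N (left out, the last holds). Time passes only in rows, so rows that repeat a pose let the fingers close. It gives the time, the measured TCP pose, the force and the opening at its end, in the units of the state.
- r.sense(): the state, without advancing time (a new reading comes with each control period).
- r.grab_frame(name): name is "scene" or "top"; returns a dict with "color" (480x640x3 uint8, red, green, blue), "fx", "fy", "cx", "cy" (pixels), "pose" (4x4, takes a point from camera to world coordinates). Camera axes: x right, y up, looking along -z (the intrinsics and any distortion apply to the point x, -y, -z); pixel columns grow to the right and rows downward; lengths in mm; the calibration is good to about 2 mm. A picture is of the moment at which its call begins. There is no depth.
- r.sign_off(): hands the job in, once; it reports no verdict.
Trained networks look in the newest picture that a camera, given by its name, has taken for a name from the list of things; names that differ only in an ending like _2 or _b are one class to them, and where a whole thing is asked for, a point or a joint stands for the part that bears it (a point fixed in the world has none). Each returns a list of dicts, best first, with "score" (0 to 1); they miss things now and then, are a little off and sometimes report something else, mostly with a low value. They report only what shows in the picture. A call takes as long as a camera call.
- r.outline_of(thing, camera): "mask" (480x640 bool, what is visible of it) and "at" ([column, row] in pixels, amid what is visible of it).
- r.spot_point(thing, camera): "at" ([column, row] in pixels: a listed point, or the origin of a listed thing).
The state is a dict: "clock": time; "qpos": joint angles; "qvel": joint speeds; "joint_efforts": joint torques, N m; "eef_pos": TCP position; "tcp_rot": TCP orientation; "contact_force": force on the tool from outside, world axes, zero at the start; "wrist_torque": the same for the moment, N m; "opening": opening from 0.0 (shut) to 1.0 (fully open).
Only numpy, scipy, OpenCV 4.12 (cv2) and the standard library are available. Lean on these libraries where they do the work, as an engineer would, in place of code of your own. Each camera call takes 0.05 s, during which the arm holds its last target.

## Working session

There is one attempt and no reset: what is moved stays moved. The work goes in short steps, Python scripts to look and compute and a tool call to move; the robot and the scene stay as the last step left them, time stands still between calls to the robot, and variables do not carry over. Pictures are saved under pics/ and viewed, and the job is handed in when it is done.

Besides the shell and the picture viewer there is one more tool, called after "Request:" in YAML: its name, and indented under it one key for each argument. drive_tool: Moves the arm, as the interface text tells. Its arguments: {"type":"object","properties":{"moves":{"type":"array"},"grip_force":{"type":"number"}},"required":["moves"]}

```bash
mkdir -p pics
cat > h.py <<'E'
import numpy as np, cv2
from rig import r
np.set_printoptions(precision=2,suppress=True)
def ray(f,uv):
    d=np.array([(uv[0]-f['cx'])/f['fx'],-(uv[1]-f['cy'])/f['fy'],-1.0]);P=np.array(f['pose']);return P[:3,3],P[:3,:3]@d
def atz(f,uv,z):
    o,d=ray(f,uv);t=(z-o[2])/d[2];return o+t*d
def proj(f,p):
    P=np.array(f['pose']);c=P[:3,:3].T@(np.array(p)-P[:3,3]);return np.array([f['cx']+f['fx']*c[0]/-c[2],f['cy']-f['fy']*c[1]/-c[2]])
def save(f,n,crop=None,s=1):
    c=f['color'][:,:,::-1]
    if crop: c=c[crop[1]:crop[3],crop[0]:crop[2]]
    cv2.imwrite('pics/'+n+'.png',cv2.resize(c,None,fx=s,fy=s,interpolation=cv2.INTER_CUBIC))
E
python3 - <<'E'
from h import *
s=r.sense();print(s)
for n in ['scene','top']:
    f=r.grab_frame(n);save(f,n+'0');print(n,{k:v for k,v in f.items() if k not in('color',)})
    for t in ['stamp_center','pad_center','board_top','case_top','stamp_pocket','pad_pocket','marker_center','tape_dispenser_center','jar_fig_center']:
        print(t,[(np.array(d['at']).round(1).tolist(),round(d['score'],2)) for d in r.spot_point(t,n)])
E
```

```text
{'clock': 0.0, 'qpos': array([ 1.19,  0.35,  1.63, -0.  ,  1.16, -0.  ]), 'qvel': array([ 0.,  0.,  0., -0.,  0.,  0.]), 'joint_efforts': array([ -0.  , -60.52, -34.21,  -0.  ,   0.01,  -0.  ]), 'eef_pos': array([230.93, 580.19, 203.04]), 'tcp_rot': array([-3.14,  0.  ,  2.76]), 'contact_force': array([ 0.78, -0.05,  0.72]), 'wrist_torque': array([ 0.02,  0.03, -0.03]), 'opening': 1.0019123739536309}
scene {'fx': 518.5975512145174, 'fy': 518.5975512145174, 'cx': 317.2002618358475, 'cy': 232.47516351681207, 'pose': array([[   0.73,    0.5 ,   -0.47,  125.62],
       [  -0.68,    0.55,   -0.48, -453.65],
       [   0.02,    0.67,    0.74,  813.71],
       [   0.  ,    0.  ,    0.  ,    1.  ]])}
stamp_center [([205.7, 205.3], 0.59), ([276.0, 188.9], 0.18)]
pad_center [([201.9, 217.7], 0.79)]
board_top [([283.8, 256.9], 0.8)]
case_top [([373.2, 350.3], 0.93)]
stamp_pocket [([398.1, 367.6], 0.66)]
pad_pocket [([348.9, 331.0], 0.78), ([203.5, 203.5], 0.24)]
marker_center [([279.6, 190.4], 0.92)]
tape_dispenser_center [([355.5, 187.0], 0.72), ([349.0, 332.4], 0.42)]
jar_fig_center [([392.1, 229.7], 0.85)]
top {'fx': 455.19948936753224, 'fy': 455.19948936753224, 'cx': 321.6347732629488, 'cy': 240.03170271096172, 'pose': array([[  -0.01,    1.  ,   -0.07,  513.22],
       [  -1.  ,   -0.02,   -0.  ,   14.59],
       [  -0.  ,    0.07,    1.  , 1115.44],
       [   0.  ,    0.  ,    0.  ,    1.  ]])}
stamp_center [([219.5, 284.1], 0.81)]
pad_center [([222.1, 288.4], 0.67)]
board_top [([302.9, 269.7], 0.79)]
case_top [([416.4, 277.4], 0.75)]
stamp_pocket [([437.7, 272.8], 0.68)]
pad_pocket [([393.1, 278.0], 0.89), ([294.8, 168.9], 0.28)]
marker_center [([238.7, 216.0], 0.82), ([353.9, 185.1], 0.37)]
tape_dispenser_center [([291.9, 169.3], 0.63), ([393.5, 279.8], 0.22)]
jar_fig_center [([353.0, 185.2], 0.87)]
```

View pics/scene0.png

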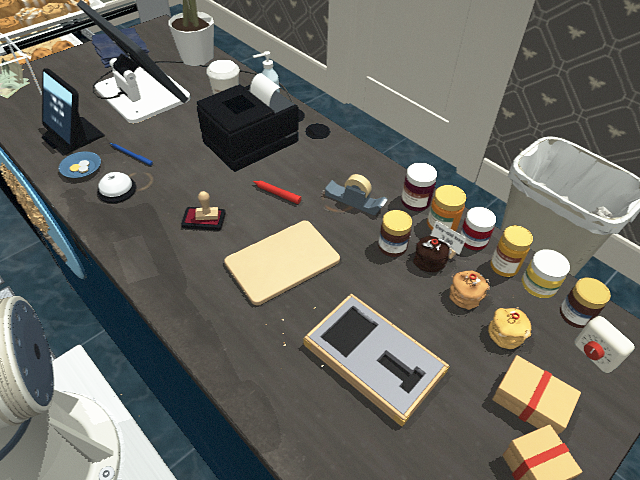

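View pics/top0.png

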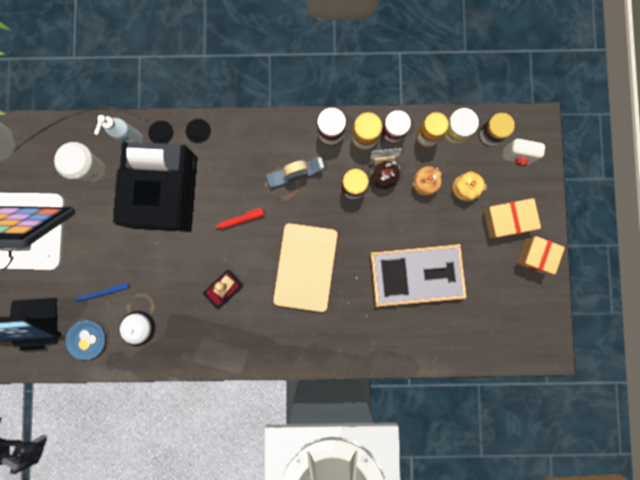

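Run:
```python
from h import *
f=cv2.imread('pics/top0.png');cv2.imwrite('pics/top0z.png',cv2.resize(f[190:370,170:490],None,fx=2.5,fy=2.5,interpolation=cv2.INTER_CUBIC))
f=cv2.imread('pics/scene0.png');cv2.imwrite('pics/scene0z.png',cv2.resize(f[140:300,150:350],None,fx=3.75,fy=3.75,interpolation=cv2.INTER_CUBIC))
```

```text
(no output)
```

View pics/top0z.png

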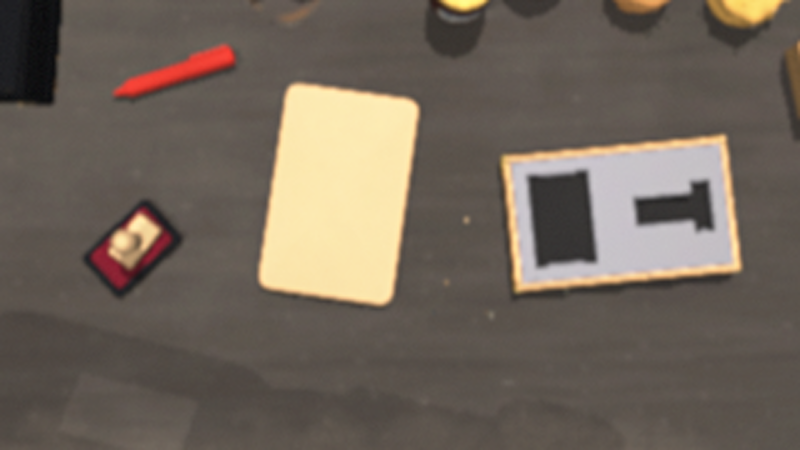

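View pics/scene0z.png

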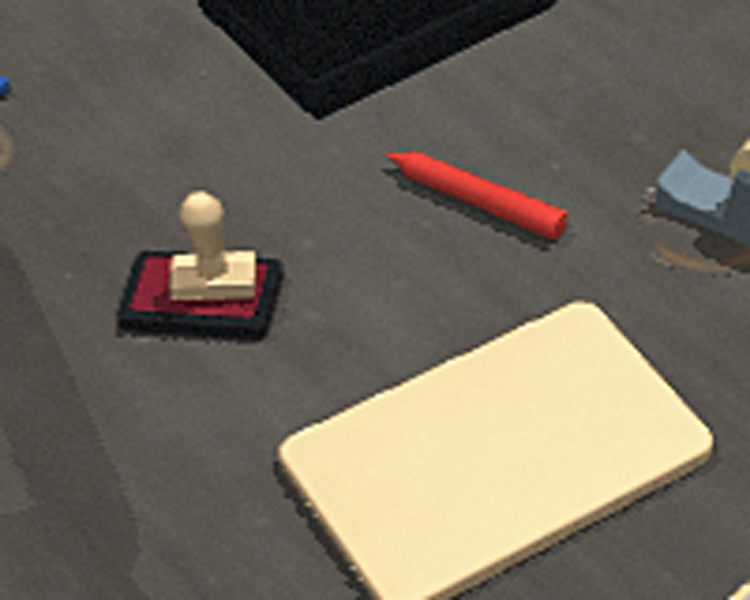

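The top view shows the stamp on its pad at about (220, 287), the board at (305, 268) and the case at (418, 276). The T slot's base end points right in the image, which is world −y. The marker is at (240, 218), and the dispenser and jar are clear of the work. Next I'll fit models to the masks in both cameras.

```bash
cat > fit.py <<'E'
from h import *
from scipy.optimize import minimize
def box(cx,cy,yaw,sx,sy,z0,z1):
    c,s=np.cos(yaw),np.sin(yaw)
    return np.array([[cx+c*a*sx/2-s*b*sy/2,cy+s*a*sx/2+c*b*sy/2,z] for a in(-1,1) for b in(-1,1) for z in(z0,z1)])
def hull(f,P,S=8):
    q=np.array([proj(f,p) for p in P]);m=np.zeros((480,640),np.uint8)
    h=cv2.convexHull(q.astype(np.float32)).reshape(-1,2)
    cv2.fillConvexPoly(m,np.round(h*16).astype(np.int32),255,cv2.LINE_AA,4);return m/255.
def fit(masks,parts,x0,axes=(15,15,.2)):
    # parts(x)-> list of point sets; masks list of (frame,mask)
    G=[(f,cv2.GaussianBlur(m.astype(np.float32),(0,0),1.0)) for f,m in masks]
    def cost(x):
        e=0
        for f,g in G:
            m=np.zeros((480,640))
            for P in parts(x): m=np.maximum(m,hull(f,P))
            e+=((cv2.GaussianBlur(m.astype(np.float32),(0,0),1.0)-g)**2).sum()
        return e
    n=len(x0);sim=np.vstack([x0]+[np.array(x0)+np.eye(n)[i]*axes[i] for i in range(n)])
    o=minimize(cost,x0,method='Nelder-Mead',options=dict(initial_simplex=sim,xatol=.01,fatol=.05,maxiter=250));return o.x,o.fun
E
python3 - <<'E'
from fit import *
F={n:r.grab_frame(n) for n in('scene','top')}
import pickle
M={}
for n in F:
    for t in ['stamp_center','pad_center','board_top','case_top']:
        o=r.outline_of(t,n); M[t,n]=o[0]['mask'] if o else None; print(n,t,[(round(d['score'],2),d['at'],d['mask'].sum()) for d in o])
pickle.dump((F,M),open('f0.pkl','wb'))
for n in F:
  for t in ['pad_center','board_top','case_top']: print(n,t,atz(F[n],r.spot_point(t,n)[0]['at'],{'pad_center':5.5,'board_top':14,'case_top':30}[t]))
E
```

```text
scene stamp_center [(0.6, [202.7, 211.3], np.int64(471))]
scene pad_center [(0.83, [200.6, 223.6], np.int64(551))]
scene board_top [(0.83, [279.0, 259.4], np.int64(5507))]
scene case_top [(0.81, [375.3, 355.7], np.int64(9325))]
top stamp_center [(0.74, [222.9, 286.1], np.int64(254)), (0.24, [242.7, 218.2], np.int64(376))]
top pad_center [(0.61, [226.5, 295.3], np.int64(503))]
top board_top [(0.69, [302.7, 269.9], np.int64(4461))]
top case_top [(0.74, [413.9, 276.6], np.int64(4749))]
scene pad_center [481.31 262.95   5.5 ]
scene board_top [530.64  63.1   14.  ]Traceback (most recent call last):
  File "<stdin>", line 10, in <module>
IndexError: list index out of range
```

Run:
```python
from fit import *
import pickle
F,M=pickle.load(open('f0.pkl','rb'))
for name,dims,x0 in [('board_top',(130,200,0,14),(475,60,-.1)),('case_top',(127,213,0,30),(440,-195,.1))]:
  for cams in (['scene'],['top'],['scene','top']):
    print(name,cams,fit([(F[c],M[name,c]) for c in cams],lambda x:[box(x[0],x[1],x[2],*dims[:2],dims[2],dims[3])],x0))
for cams in (['scene'],['top'],['scene','top']):
    print('pad',fit([(F[c],M['pad_center',c]|M['stamp_center',c]) for c in cams],lambda x:[box(x[0],x[1],x[2],55,85,0,11.5),
      box(x[3],x[4],x[2],26,46,11,27.5),box(x[3],x[4],0,12,12,27,65),box(x[3],x[4],0,20,20,64,81)],(450,260,-.7,450,260),(15,15,.2,15,15)))
# overlay
v=np.hstack([cv2.resize((F[n]['color'][y:y+90,x:x+100,::-1]//2+ (M['pad_center',n]|M['stamp_center',n])[y:y+90,x:x+100,None]*60).astype(np.uint8),None,fx=4,fy=4) for n,x,y in(('scene',155,170),('top',175,245))])
cv2.imwrite('pics/ov.png',v)
```

```text
board_top ['scene'] (array([530.92,  57.26,   1.42]), np.float64(119.24980163574219))
board_top ['top'] (array([527.63,  56.24,   1.41]), np.float64(51.08714294433594))
board_top ['scene', 'top'] (array([529.59,  57.03,   1.41]), np.float64(196.77169799804688))
case_top ['scene'] (array([ 508.51, -211.66,    0.07]), np.float64(208.4385528564453))
case_top ['top'] (array([ 505.66, -212.88,    0.08]), np.float64(104.6783218383789))
case_top ['scene', 'top'] (array([ 507.2 , -212.  ,    0.08]), np.float64(357.52764892578125))
pad (array([486.42, 269.14,  -1.39, 484.49, 233.06]), np.float64(215.39093017578125))
pad (array([478.89, 257.  ,  -2.4 , 487.14, 256.72]), np.float64(61.96228790283203))
pad (array([485.23, 267.73,  -1.29, 489.15, 234.16]), np.float64(584.769775390625))
```

View pics/ov.png

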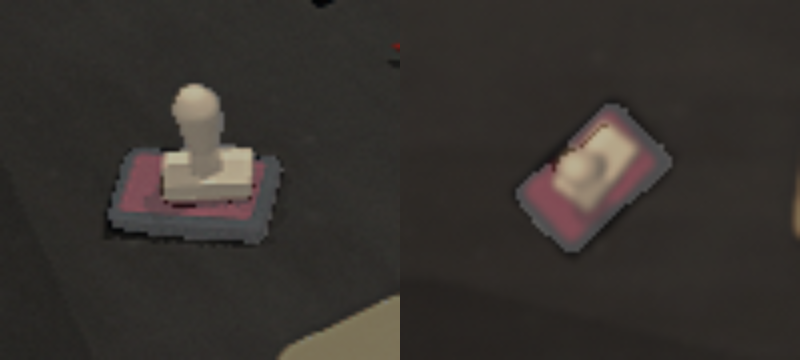

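Run:
```python
from fit import *
import pickle
F,M=pickle.load(open('f0.pkl','rb'))
S=lambda x,y,a:[box(x,y,a,26,46,11.5,27.5),box(x,y,a,12,12,27,65),box(x,y,a,14,20,64,82),box(x,y,a,20,14,64,82)]
for cams in (['scene'],['top'],['scene','top']):
    print('pad',*fit([(F[c],M['pad_center',c]|M['stamp_center',c]) for c in cams],lambda x:[box(x[0],x[1],x[2],55,85,0,11.5)]+S(x[3],x[4],x[2]),(481,259,.74,484,257),(8,8,.1,8,8)))
    print('stamp',*fit([(F[c],M['stamp_center',c]) for c in cams],lambda x:S(*x),(484,257,.74),(8,8,.1)))
# pockets
def dark(f):
    g=cv2.cvtColor(f['color'],cv2.COLOR_RGB2GRAY);return g
cx,cy,ya=507.2,-212,.08
for n in F:
    f=F[n]
    # rectify case top plane at z=30, 4px/mm
    W,H=127,213
    src=np.array([proj(f,[cx+np.cos(ya)*a-np.sin(ya)*b,cy+np.sin(ya)*a+np.cos(ya)*b,30]) for a,b in((-75,-115),(75,-115),(75,115),(-75,115))],np.float32)
    dst=np.array([(0,0),(450,0),(450,690),(0,690)],np.float32)
    w=cv2.warpPerspective(f['color'][:,:,::-1],cv2.getPerspectiveTransform(src,dst),(450,690),flags=cv2.INTER_CUBIC)
    cv2.imwrite('pics/rect_%s.png'%n,cv2.resize(w,(390,598)))
cv2.imwrite('pics/rect.png',np.hstack([cv2.imread('pics/rect_scene.png'),cv2.imread('pics/rect_top.png')]))
```

```text
pad [482.01 258.71   0.77 484.51 243.41] 56.43150329589844
stamp [488.25 250.9    0.8 ] 45.29746627807617
pad [478.79 256.4    0.76 480.07 263.58] 59.63918685913086
stamp [485.64 250.51   0.78] 12.38332462310791
pad [480.5  257.71   0.76 483.91 243.06] 130.80670166015625
stamp [486.8  249.55   0.82] 64.53532409667969
```

View pics/rect.png

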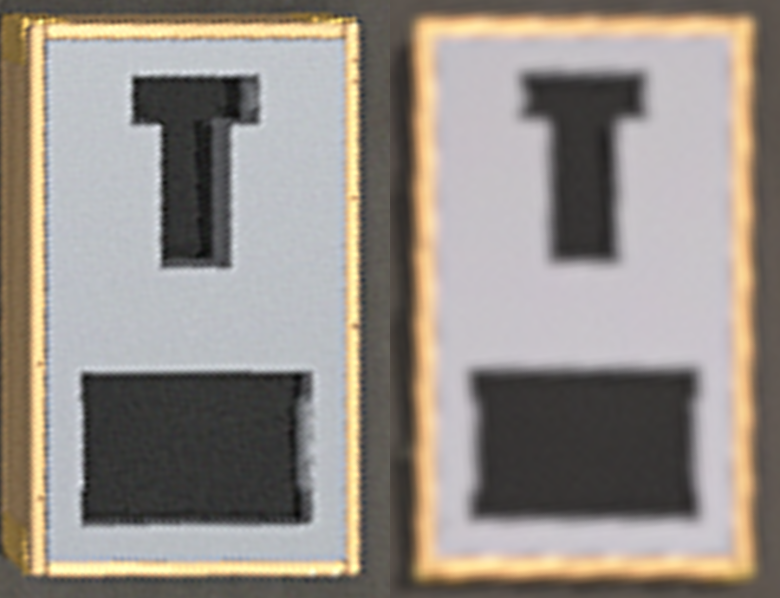

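```bash
cat >> h.py <<'E'
def go(x,y,z,yaw=None,s=None):
    s=s or r.sense();w=s['tcp_rot'][2];p=s['eef_pos'];c,n=np.cos(w),np.sin(w)
    d=np.array([x,y,z])-p
    t=0 if yaw is None else (w-yaw+np.pi)%(2*np.pi)-np.pi
    print('shift cm',[round(v/10,2) for v in(c*d[0]+n*d[1],n*d[0]-c*d[1],-d[2])],'turn deg',round(np.degrees(t),1),'rot',s['tcp_rot'],'pos',p)
E
python3 -c "
from h import *
go(486.5,250,140,.79);go(486.5,250,61,.79)"
```

```text
shift cm [np.float64(-35.96), np.float64(-21.28), np.float64(6.38)] turn deg 113.0 rot [-3.14 -0.    2.76] pos [231.12 580.7  203.78]
shift cm [np.float64(-35.96), np.float64(-21.28), np.float64(14.28)] turn deg 113.0 rot [-3.14 -0.    2.76] pos [231.12 580.7  203.78]
```

Request:
drive_tool:
  moves:
    - [0.2,[-3.5,-2.1,0.5],10]
    - [0.3,[-7.5,-4.5,1],20]
    - [0.4,[-11.5,-7,1.8],30]
    - [0.45,[-15.5,-9.2,2.6],40]
    - [0.45,[-19.5,-11.5,3.4],50]
    - [0.45,[-23.5,-14,4.2],60]
    - [0.45,[-27.5,-16.3,5],70]
    - [0.45,[-31,-18.4,5.6],80]
    - [0.45,[-34,-20.2,6],90]
    - [0.45,[-36,-21.3,6.4],100]
    - [0.45,[-36,-21.3,6.4],110]
    - [0.45,[-36,-21.3,6.4],113]
  grip_force: 25

```text
clock: 3.15
eef_pos: [487.1, 249.2, 139.7]
tcp_rot: [-3.142, 0.0, 0.786]
contact_force: [-1.0, -1.0, -0.9]
opening: 0.549
```

Run:
```python
from h import *
for n,c in(('scene',(120,120,320,270)),('top',(160,210,300,330))):
    f=r.grab_frame(n);save(f,n+'1',c,4 if n=='scene' else 5)
go(486.5,250,61,.79)
```

```text
shift cm [np.float64(-0.0), np.float64(-0.06), np.float64(7.88)] turn deg -0.0 rot [ 3.14 -0.    0.79] pos [486.96 249.55 139.82]
```

View pics/scene1.png

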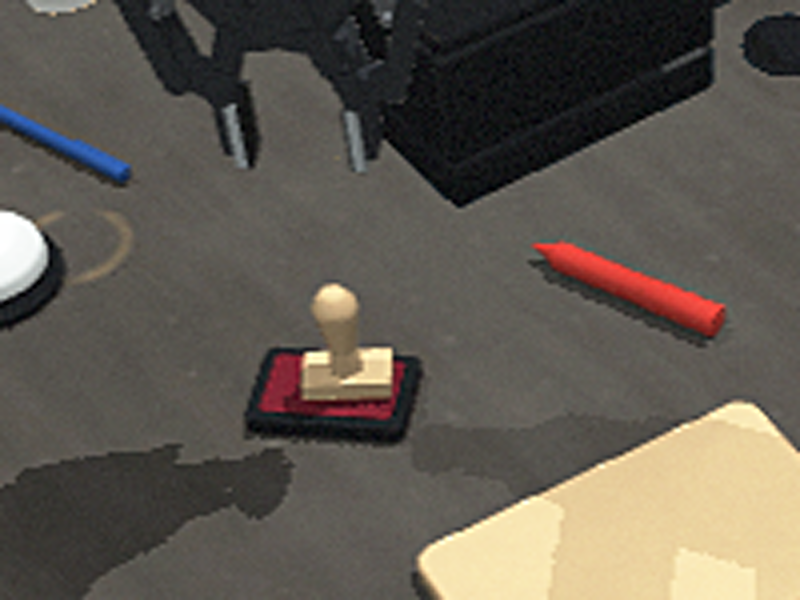

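View pics/top1.png

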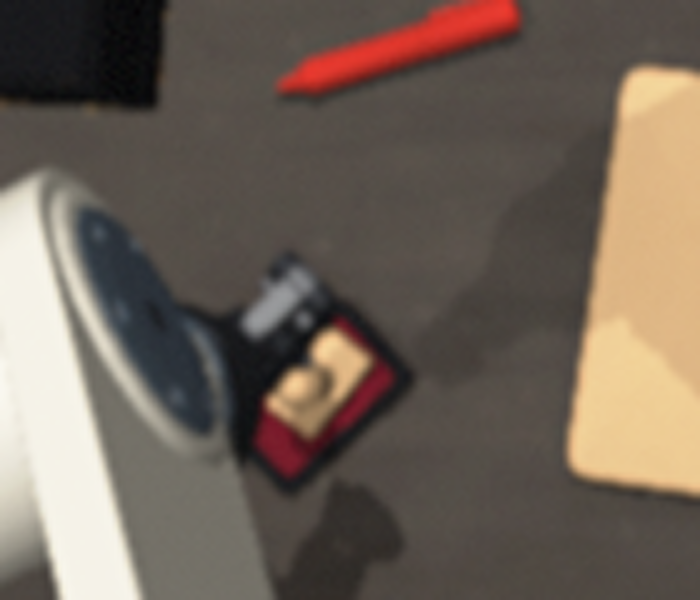

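Run:
```python
from h import *
s=r.sense();p=s['eef_pos'];w=s['tcp_rot'][2]
y=np.array([np.sin(w),-np.cos(w),0])
for n,o,k in(('scene',(120,120),4),('top',(160,210),5)):
    f=r.grab_frame(n)
    for q in(p,p+23*y,p-23*y,p+[0,0,3]+23*y,p+[0,0,3]-23*y): print(n,(proj(f,q)-o)*k)
    for q in ([486.5,250,71],[486.5,250,82]): print('knob',(proj(f,q)-o)*k)
```

```text
scene [314.29 204.81]
scene [361.65 206.43]
scene [266.95 203.19]
scene [360.82 201.75]
scene [265.91 198.5 ]
knob [333.32 306.81]
knob [330.2  291.17]
top [261.86 387.63]
top [299.85 348.65]
top [223.77 426.72]
top [298.28 348.74]
top [221.95 427.05]
knob [297.16 384.05]
knob [291.67 384.76]
```

Run:
```python
from h import *
s=r.sense();p=s['eef_pos'];w=s['tcp_rot'][2]
y=np.array([np.sin(w),-np.cos(w),0])
I=[]
for n,(x0,y0),k in(('scene',(140,100),7),('top',(180,240),7)):
    f=r.grab_frame(n)
    c=cv2.resize(f['color'][y0:y0+80,x0:x0+57,::-1],None,fx=k,fy=k,interpolation=cv2.INTER_CUBIC)
    for q,col in((p,(0,255,0)),(p+23*y,(255,255,0)),(p-23*y,(0,255,255)),(p+[0,0,73],(0,0,255))):
        u=(proj(f,q)-(x0,y0)+.5)*k; cv2.circle(c,tuple(int(v) for v in u),4,col,-1)
    I.append(c)
    print(s['opening'],s['qpos'])
cv2.imwrite('pics/z1.png',np.hstack(I))
```

```text
0.5518596173971345 [0.47 0.31 1.86 0.   0.97 1.25]
0.5518596173971345 [0.47 0.31 1.86 0.   0.97 1.25]
```

View pics/z1.png

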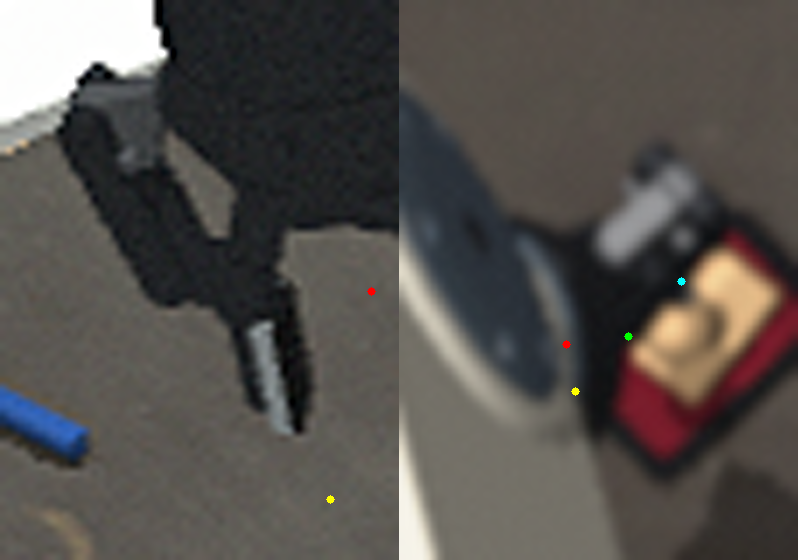

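Request:
drive_tool:
  moves:
    - [1,[0,0,0],0]
    - [1,[0,0,0],0]
    - [1,[0,0,0],0]
    - [1,[0,0,0],0]

```text
clock: 3.95
eef_pos: [486.8, 249.8, 139.8]
tcp_rot: [3.142, -0.0, 0.792]
contact_force: [0.6, -0.5, 0.7]
opening: -0.0
```

```bash
cat > ov.py <<'E'
from h import *
def ov(name,wins,k=7,size=(80,57),pts=()):
    s=r.sense();p=s['eef_pos'];w=s['tcp_rot'][2]
    y=np.array([np.sin(w),-np.cos(w),0]);I=[]
    for n,(x0,y0) in wins:
        f=r.grab_frame(n)
        c=cv2.resize(f['color'][y0:y0+size[0],x0:x0+size[1],::-1],None,fx=k,fy=k,interpolation=cv2.INTER_CUBIC)
        for q,col in [(p,(0,255,0)),(p+[0,0,73],(0,0,255))]+[(np.array(a),(255,0,255)) for a in pts]:
            u=(proj(f,q)-(x0,y0)+.5)*k; cv2.circle(c,tuple(int(v) for v in u),3,col,-1)
        I.append(c)
    print(s['opening'],p,s['tcp_rot'],s['contact_force'])
    cv2.imwrite('pics/%s.png'%name,np.hstack(I))
E
python3 -c "
from ov import *
ov('z2',[('scene',(170,120)),('top',(190,240))])"
```

```text
-0.0001864370929718823 [486.79 249.78 139.83] [ 3.14 -0.    0.79] [ 0.65 -0.46  0.73]
```

View pics/z2.png

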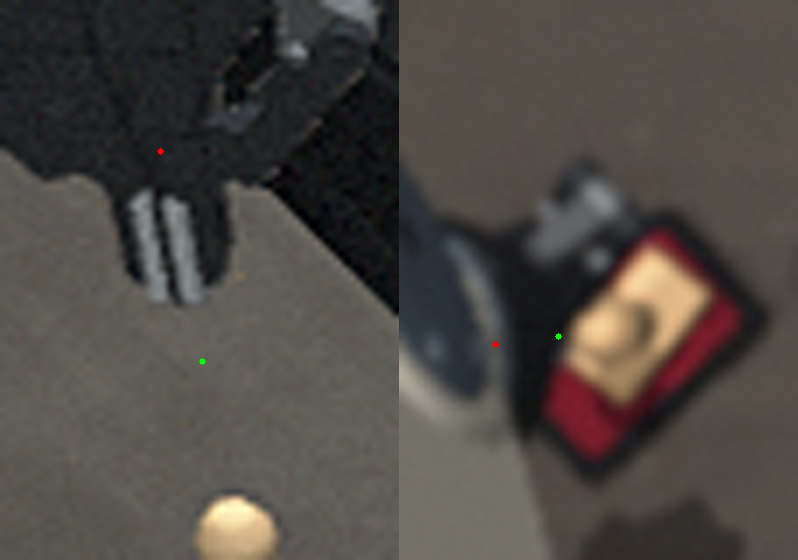

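Run:
```python
from h import *
f=r.grab_frame('top');g=r.grab_frame('scene')
for z in(160,200,225,250): print(z,atz(f,(215,268.6),z))
for z in (140,150,160,170): print(z,atz(g,(170+177/7-.5,120+302/7-.5),z))
```

```text
160 [526.9  239.28 160.  ]
200 [526.33 229.88 200.  ]
225 [525.97 224.   225.  ]
250 [525.61 218.12 250.  ]
140 [495.8  275.39 140.  ]
150 [490.31 264.57 150.  ]
160 [484.81 253.75 160.  ]
170 [479.32 242.93 170.  ]
```

Request:
drive_tool:
  moves:
    - [0.4,[0,0,0],0]
    - [0.4,[0,0,0],0]
    - [0.4,[0,0,0],0]
    - [0.4,[0,0,3],0]
    - [0.4,[0,0,6],0]
    - [0.4,[0,0,7.9],0]
    - [0.4,[0,0,7.9],0]

```text
clock: 5.03
eef_pos: [485.8, 249.3, 59.6]
tcp_rot: [-3.141, 0.003, 0.792]
contact_force: [0.3, 0.0, -0.4]
opening: 0.598
```

```bash
python3 -c "
from ov import *
ov('z3',[('scene',(170,150)),('top',(190,240))])"
```

```text
0.5975200165262868 [485.82 249.26  59.62] [-3.14  0.    0.79] [ 0.33  0.02 -0.38]
```

View pics/z3.png

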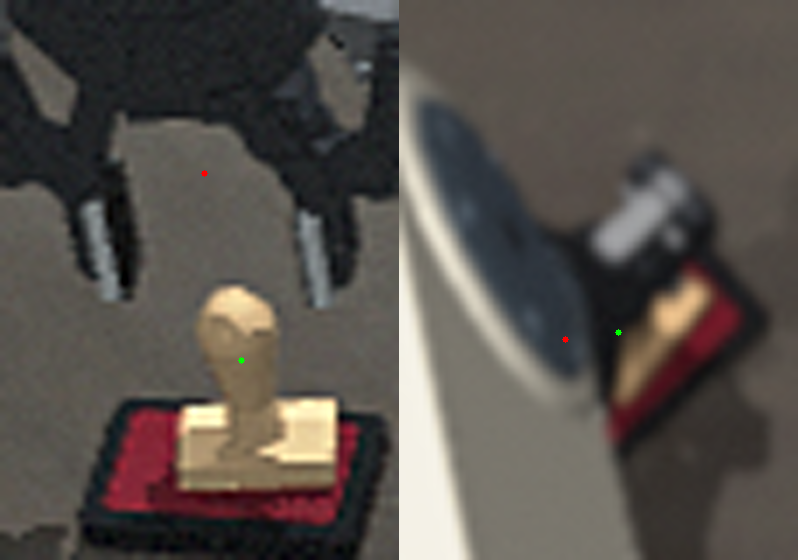

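Request:
drive_tool:
  moves:
    - [0.4,[0,0.4,0.5],0]
    - [0.4,[0,0.4,1.3],0]
    - [0.4,[0,0.4,1.9],0]
    - [0.4,[0,0.4,1.9],0]

```text
clock: 5.62
eef_pos: [489.5, 246.9, 41.7]
tcp_rot: [-3.141, 0.001, 0.792]
contact_force: [-0.3, -0.2, -0.5]
opening: 0.601
```

```bash
python3 -c "
from ov import *
ov('z4',[('scene',(170,150))],k=8,size=(75,70))"
```

```text
0.6006295442738864 [489.52 246.87  41.69] [-3.14  0.    0.79] [-0.31 -0.22 -0.47]
```

View pics/z4.png

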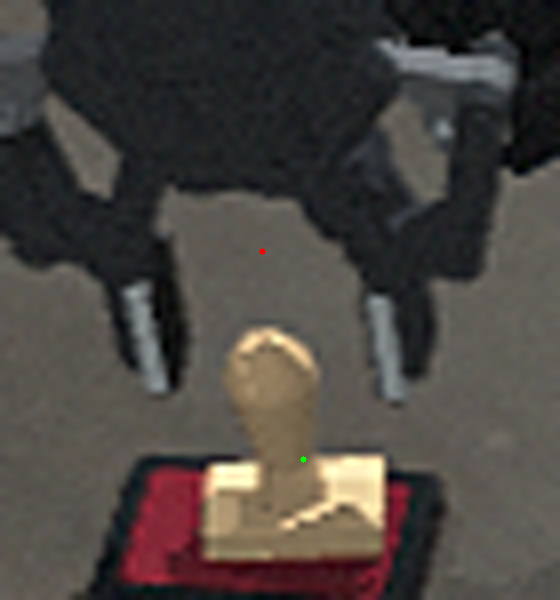

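Request:
drive_tool:
  moves:
    - [1,[0,0,0],0]
    - [1,[0,0,0],0]
    - [1,[0,0,0],0]
    - [1,[0,0,0],0]
  grip_force: 25

```text
clock: 6.18
eef_pos: [489.9, 247.2, 42.2]
tcp_rot: [-3.142, -0.0, 0.792]
contact_force: [-0.8, 0.7, 2.4]
opening: 0.24
```

```bash
python3 -c "
from ov import *
ov('z5',[('scene',(170,150))],k=8,size=(75,70))"
```

```text
0.23954896808992024 [489.85 247.17  42.23] [-3.14 -0.    0.79] [-0.8   0.74  2.43]
```

View pics/z5.png

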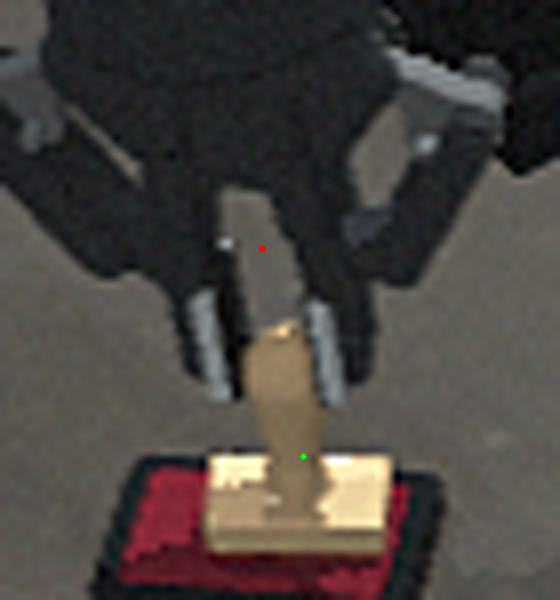

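```bash
python3 -c "
from h import *
go(525,30,100,1.65);go(525,30,47,1.65)"
```

```text
shift cm [np.float64(-12.98), np.float64(17.76), np.float64(-5.78)] turn deg -49.2 rot [-3.14 -0.    0.79] pos [489.86 247.16  42.2 ]
shift cm [np.float64(-12.98), np.float64(17.76), np.float64(-0.48)] turn deg -49.2 rot [-3.14 -0.    0.79] pos [489.86 247.16  42.2 ]
```

Request:
drive_tool:
  moves:
    - [1,[0,0,-1.5],0]
    - [1,[0,0,-3.5],0]
    - [1,[-1,1.4,-5],-4]
    - [1,[-3.5,4.8,-5.8],-13]
    - [1,[-6.5,8.8,-5.8],-23]
    - [1,[-9.5,13,-5.8],-33]
    - [1,[-11.8,16.2,-5.8],-43]
    - [1,[-13,17.8,-5],-49]
    - [1,[-13,17.8,-3],-49]
    - [1,[-13,17.8,-1.5],-49]
    - [1,[-13,17.8,-1],-49]
    - [1,[-13,17.8,-1],-49]

```text
clock: 7.72
eef_pos: [525.1, 29.9, 52.1]
tcp_rot: [-3.141, -0.0, 1.648]
contact_force: [-0.4, 1.1, -1.4]
opening: 0.242
```

```bash
python3 -c "
from ov import *
ov('z6',[('scene',(215,190))],k=6,size=(95,120),pts=[(525,30,14)])
go(525,30,44.7,1.65)"
```

```text
0.24150073228783858 [525.09  29.89  52.15] [-3.14 -0.    1.65] [-0.35  1.08 -1.35]
shift cm [np.float64(0.01), np.float64(-0.04), np.float64(0.78)] turn deg -0.1 rot [ 3.14 -0.    1.65] pos [525.38  29.89  52.48]
```

View pics/z6.png

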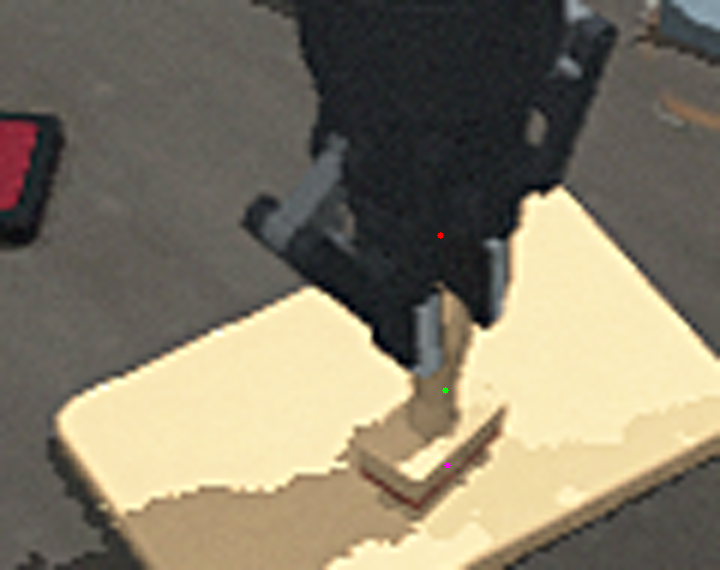

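Request:
drive_tool:
  moves:
    - [1,[0,0,0.4],0]
    - [1,[0,0,0.7],0]
    - [1,[0,0,0.9],0]
    - [1,[0,0,0.9],0]

```text
clock: 8.28
eef_pos: [525.5, 29.9, 44.7]
tcp_rot: [3.141, -0.0, 1.648]
contact_force: [-5.2, -0.3, 16.7]
opening: 0.242
```

Request:
drive_tool:
  moves:
    - [1,[0.5,0,0.0],0]
    - [1,[1.06,0,-0.1],0]
    - [1,[1.6,0,-0.1],0]
    - [1,[2.13,0,-0.05],0]
    - [1,[2.65,0,0.05],0]
    - [1,[3.17,0,0.2],0]
    - [1,[3.17,0,0.2],0]
  grip_force: 20

```text
clock: 9.15
eef_pos: [523.2, 62.1, 43.1]
tcp_rot: [3.141, -0.0, 1.648]
contact_force: [-2.4, 1.3, 7.9]
opening: 0.237
```

```bash
python3 -c "
from ov import *
ov('z7',[('scene',(215,190))],k=6,size=(95,120),pts=[(525,30,14)])"
```

```text
0.23659911879954013 [523.17  62.13  43.09] [ 3.14 -0.    1.65] [-2.39  1.31  7.93]
```

View pics/z7.png

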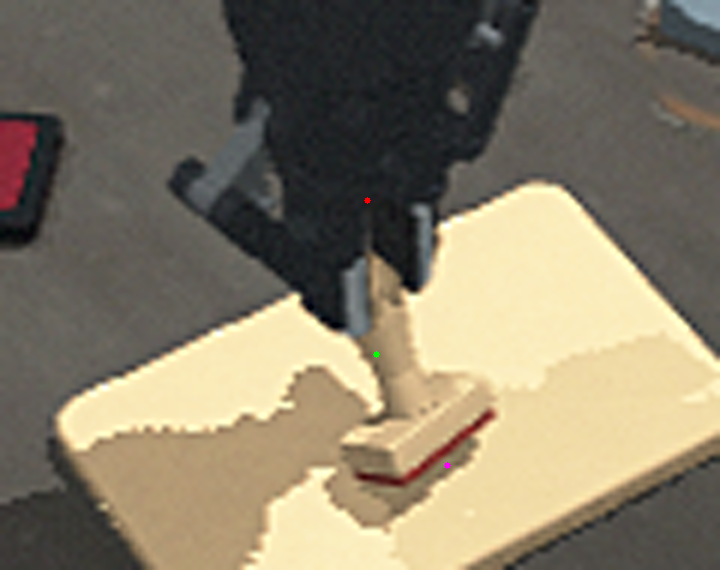

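Request:
drive_tool:
  moves:
    - [1,[0.5,0,0.1],0]
    - [1,[1.0,0,0.25],0]
    - [1,[1.5,0,0.45],0]
    - [1,[2.0,0,0.7],0]
    - [1,[2.0,0,0.7],0]

```text
clock: 9.82
eef_pos: [521.6, 82.4, 35.9]
tcp_rot: [3.141, -0.0, 1.648]
contact_force: [-0.3, -0.7, 2.2]
opening: 0.237
```

```bash
python3 -c "
from ov import *
ov('z8',[('scene',(215,190))],k=6,size=(95,120),pts=[(525,30,14)])"
```

```text
0.23678928655093567 [521.56  82.36  35.88] [ 3.14 -0.    1.65] [-0.34 -0.7   2.18]
```

View pics/z8.png

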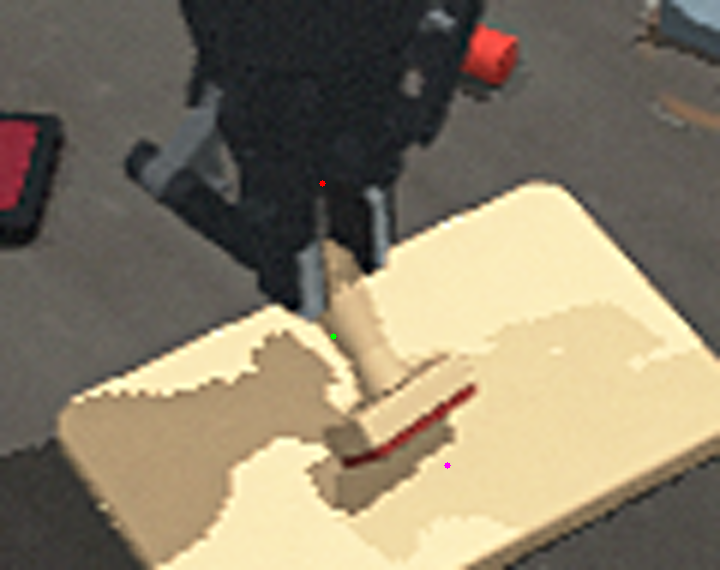

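Request:
drive_tool:
  moves:
    - [1,[0.4,0,0.4],0]
    - [1,[0.7,0,0.9],0]
    - [1,[1.0,0,1.4],0]
    - [1,[1.2,0,1.9],0]
    - [1,[1.3,0,2.4],0]
    - [1,[1.3,0,2.8],0]
    - [1,[1.3,0,2.8],0]

```text
clock: 10.75
eef_pos: [520.4, 94.9, 7.6]
tcp_rot: [-3.142, -0.0, 1.648]
contact_force: [-0.7, 1.1, 2.9]
opening: 0.238
```

```bash
python3 -c "
from ov import *
ov('z9',[('scene',(215,190))],k=6,size=(95,120),pts=[(525,30,14)])"
```

```text
0.2380191061621345 [520.41  94.94   7.6 ] [-3.14 -0.    1.65] [-0.72  1.15  2.91]
```

View pics/z9.png

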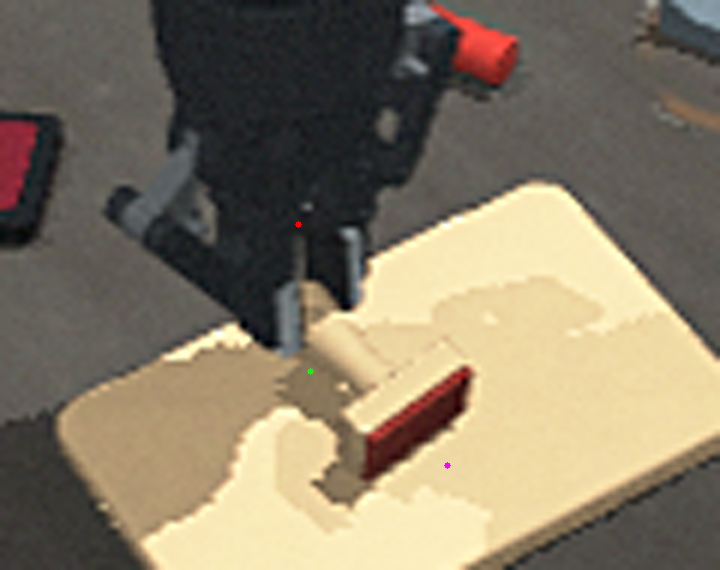

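Request:
drive_tool:
  moves:
    - [1,[0.1,0,0.4],0]
    - [1,[0.1,0,0.8],0]
    - [1,[0.1,0,0.8],0]
    - [0.6,[0.1,0,0.8],0]
    - [0.5,[0.1,0,0.8],0]
    - [0.3,[0.1,0,0.8],0]
    - [0.2,[0.1,0,-1],0]
    - [0.2,[0,0,-4],0]
    - [0.2,[0,0,-7],0]
    - [0.2,[0,0,-7],0]

```text
clock: 12.05
eef_pos: [522.6, 95.3, 81.1]
tcp_rot: [3.136, -0.001, 1.648]
contact_force: [0.0, 0.0, -1.1]
opening: 0.803
```

```bash
python3 -c "
from ov import *
ov('z10',[('scene',(215,190))],k=6,size=(95,120),pts=[(525,30,14)])
f=r.grab_frame('top');save(f,'t10',(260,200,360,320),5)"
```

```text
0.8034242921792684 [522.62  95.27  81.05] [ 3.14 -0.    1.65] [ 0.05  0.03 -1.07]
```

View pics/z10.png

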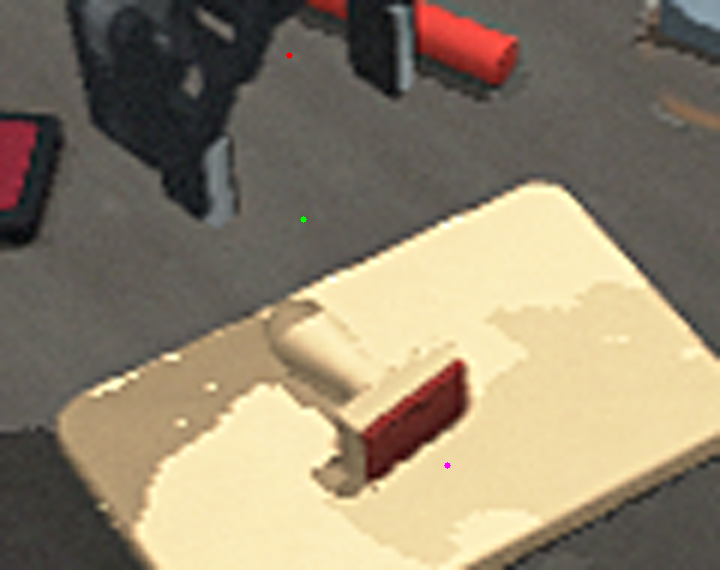

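View pics/t10.png

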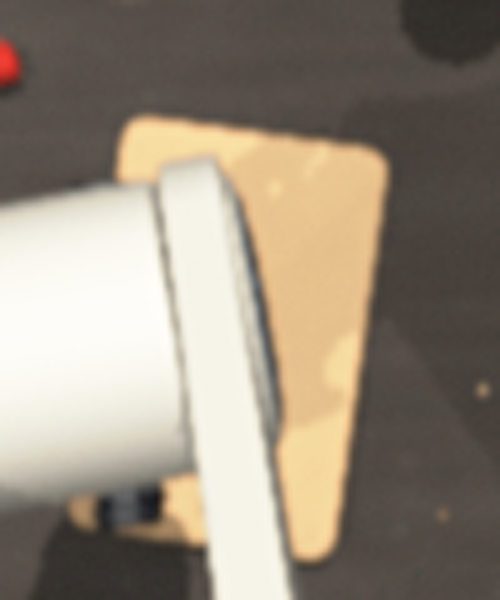

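Run:
```python
from h import *
f=r.grab_frame('scene')
P=lambda u,v:(215+u/6-.5,190+v/6-.5)
for nm,u,v,z in(('fTL',365,436,40),('fTR',464,362,40),('fBL',366,481,14),('fBR',469,402,14),('bTL',343,404,40),('bTR',446,336,40)):
    print(nm,atz(f,P(u,v),z))
print(r.spot_point('stamp_center','scene'),[ (d['score'],d['mask'].sum()) for d in r.outline_of('stamp_center','scene')])
s=r.spot_point('stamp_center','scene')
if s: print(atz(f,s[0]['at'],27))
from fit import *
o=r.outline_of('stamp_center','scene')
if o:
    S=lambda x,y,a:[box(x+np.sin(a)*0,y,a,26,46,14,40)]
    def parts(x):  # x: center of stamp, a= yaw of stamp z direction
        c,s=np.cos(x[2]),np.sin(x[2]); L=lambda t:(x[0]+c*t,x[1]+s*t)
        b=L(-27.5);k=L(25);n=L(0)
        return [box(b[0],b[1],x[2],16,46,14,40),box(n[0],n[1],x[2],42,14,20,34),box(k[0],k[1],x[2],14,20,17,37),box(k[0],k[1],x[2],20,14,19,35)]
    x,c=fit([(f,o[0]['mask'])],parts,(522,70,1.65),(8,8,.1));print(x,c,'base',x[0]-27.5*np.cos(x[2]),x[1]-27.5*np.sin(x[2]))
```

```text
fTL [500.34  40.71  40.  ]
fTR [543.78  42.68  40.  ]
fBL [501.19  42.84  14.  ]
fBR [547.66  45.26  14.  ]
bTL [503.55  55.46  40.  ]
bTR [546.72  54.94  40.  ]
[{'at': [272.0, 249.3], 'score': 0.81}] [(0.6, np.int64(520))]
[522.67  78.34  27.  ]
[521.5   74.94   1.61] 59.69046401977539 base 522.4398641112886 47.457517058597304
```

```bash
python3 -c "
from h import *
go(523,44.5,30,1.61);go(523,44.5,8.5,1.61)"
```

```text
shift cm [np.float64(-5.04), np.float64(-0.08), np.float64(4.7)] turn deg 2.2 rot [-3.14  0.    1.65] pos [519.89  94.79  77.04]
shift cm [np.float64(-5.04), np.float64(-0.08), np.float64(6.85)] turn deg 2.2 rot [-3.14  0.    1.65] pos [519.89  94.79  77.04]
```

Request:
drive_tool:
  moves:
    - [0.15,[-2,0,0],1]
    - [0.15,[-4.5,-0.1,1],2]
    - [0.15,[-5,-0.1,3],2]
    - [0.15,[-5,-0.1,4.7],2]
    - [0.15,[-5,-0.1,4.7],2]
  grip_force: 40

```text
clock: 13.02
eef_pos: [521.4, 45.0, 28.5]
tcp_rot: [-3.137, 0.0, 1.613]
contact_force: [0.4, 0.3, -0.2]
opening: 0.85
```

```bash
python3 -c "
from ov import *
ov('z11',[('scene',(215,190))],k=6,size=(95,120),pts=[(523,48,40)])
go(523,44.5,8.5,1.61)"
```

```text
0.8499398022254924 [521.37  44.98  28.48] [-3.14  0.    1.61] [ 0.38  0.26 -0.19]
shift cm [np.float64(-0.07), np.float64(0.09), np.float64(2.08)] turn deg 0.2 rot [-3.14  0.    1.61] pos [522.08  45.14  29.32]
```

View pics/z11.png

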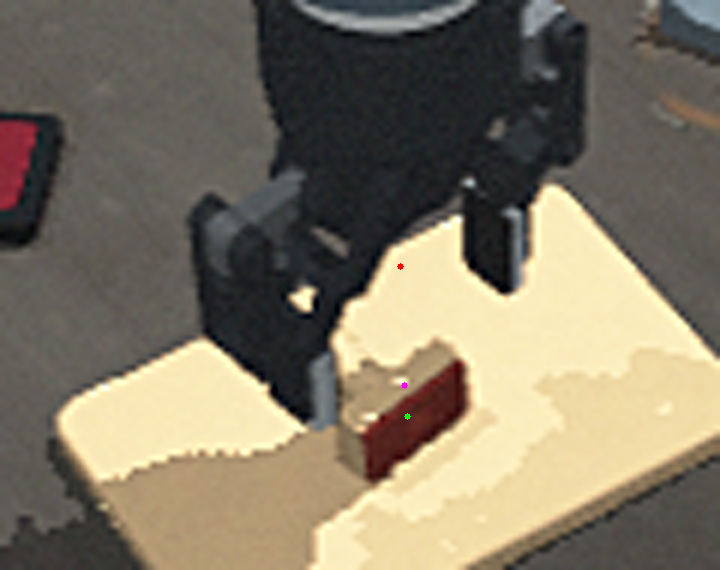

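Run:
```python
from h import *
f=r.grab_frame('scene')
for z in(50,54,58,62): print(z,[atz(f,(215+u/6-.5,190+v/6-.5),z) for u,v in((417,358),(322,425),(512,292))])
```

```text
50 [array([528.33,  47.61,  50.  ]), array([488.35,  46.75,  50.  ]), array([569.61,  48.17,  50.  ])]
54 [array([526.22,  44.98,  54.  ]), array([486.45,  44.13,  54.  ]), array([567.29,  45.54,  54.  ])]
58 [array([524.11,  42.36,  58.  ]), array([484.55,  41.51,  58.  ]), array([564.96,  42.91,  58.  ])]
62 [array([522.  ,  39.73,  62.  ]), array([482.65,  38.89,  62.  ]), array([562.64,  40.29,  62.  ])]
```

Run:
```python
from h import *
f=r.grab_frame('scene');save(f,'z12',(280,200,320,260),12)
for z in(52,56,60): print(z,[atz(f,(215+u/6-.5,190+v/6-.5),z) for u,v in((467,272),(505,293))])
```

```text
52 [array([563.34,  63.21,  52.  ]), array([566.47,  48.06,  52.  ])]
56 [array([561.04,  60.5 ,  56.  ]), array([564.16,  45.43,  56.  ])]
60 [array([558.74,  57.78,  60.  ]), array([561.84,  42.79,  60.  ])]
```

View pics/z12.png

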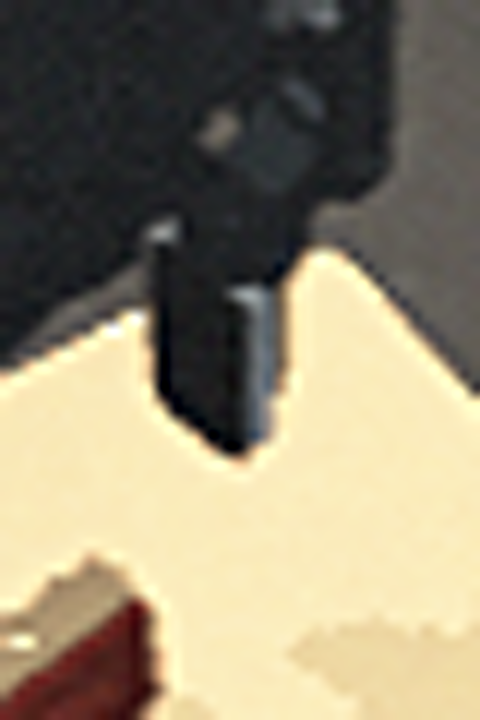

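Run:
```python
from h import *
f=r.grab_frame('scene')
for z in(48,52,56,60): print(z,[atz(f,(280+u/12-.5,200+v/12-.5),z) for u,v in((157,393),(238,458))])
s=r.sense();print(s['eef_pos'])
```

```text
48 [array([570.52,  70.74,  48.  ]), array([570.92,  51.12,  48.  ])]
52 [array([568.2,  68. ,  52. ]), array([568.59,  48.48,  52.  ])]
56 [array([565.87,  65.26,  56.  ]), array([566.26,  45.84,  56.  ])]
60 [array([563.55,  62.52,  60.  ]), array([563.94,  43.21,  60.  ])]
[523.15  45.23  30.51]
```

Request:
drive_tool:
  moves:
    - [0.15,[-0.25,0,1],0]
    - [0.3,[-0.25,0,2.1],0]
    - [0.3,[-0.25,0,2.1],0]
    - [0.3,[-0.25,0,2.1],0]

```text
clock: 13.72
eef_pos: [523.1, 42.7, 9.3]
tcp_rot: [-3.141, 0.0, 1.614]
contact_force: [0.5, 0.1, -0.1]
opening: 0.697
```

```bash
python3 -c "
from ov import *
ov('z13',[('scene',(245,205))],k=10,size=(60,70),pts=[(523,48,40)])"
```

```text
0.6973733218062588 [523.12  42.73   9.33] [-3.14  0.    1.61] [ 0.52  0.13 -0.14]
```

View pics/z13.png

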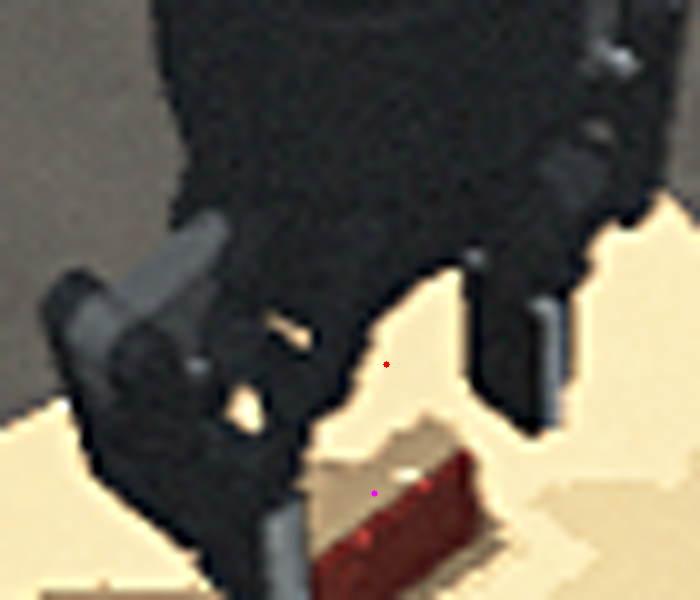

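Request:
drive_tool:
  moves:
    - [0.4,[-0.15,0,0],0]
    - [0.7,[-0.15,0,0],0]
    - [0.7,[-0.15,0,0],0]
    - [0.7,[-0.15,0,0],0]
  grip_force: 30

```text
clock: 14.28
eef_pos: [523.7, 41.0, 10.1]
tcp_rot: [3.142, 0.0, 1.614]
contact_force: [-1.5, -1.9, 5.9]
opening: 0.49
```

```bash
python3 -c "
from ov import *
ov('z14',[('scene',(245,205))],k=10,size=(60,70),pts=[(523,48,40)])"
```

```text
0.4901591260660952 [523.66  40.96  10.14] [3.14 0.   1.61] [-1.5  -1.86  5.93]
```

View pics/z14.png

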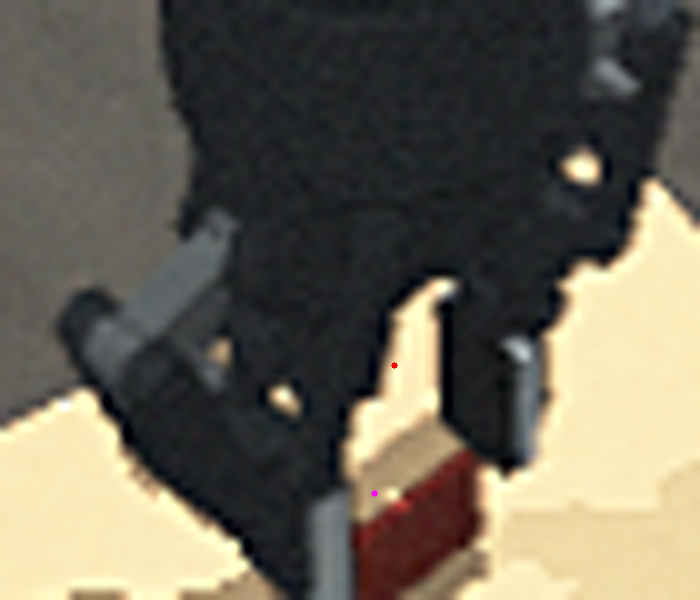

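Run:
```python
from h import *
f=r.grab_frame('scene')
for q in [(546,40,40),(546,56,40),(546,48,30),(546,28,30),(546,36,30),(546,59,30),(546,40,30),(546,40,14)]: print(q,(proj(f,q)-(245,205)+.5)*10)
for z in (26,30,34,38): print(z,atz(f,(245+513/10-.5,205+472/10-.5),z))
```

```text
(546, 40, 40) [491.06 455.29]
(546, 56, 40) [437.01 408.83]
(546, 48, 30) [464.84 464.84]
(546, 28, 30) [532.55 523.35]
(546, 36, 30) [505.31 499.81]
(546, 59, 30) [428.13 433.12]
(546, 40, 30) [491.77 488.11]
(546, 40, 14) [492.88 539.63]
26 [553.97  42.8   26.  ]
30 [551.8   40.28  30.  ]
34 [549.62  37.76  34.  ]
38 [547.45  35.24  38.  ]
```

Request:
drive_tool:
  moves:
    - [0.35,[0,0,0],0]
    - [0.35,[0,0,0],0]
    - [0.35,[0.5,0,0.4],0]
    - [0.35,[0.6,0,0.8],0]
    - [0.35,[0.6,0,0.8],0]
    - [0.7,[0.6,0,0.8],0]
    - [0.7,[0.6,0,0.8],0]
    - [0.7,[0.6,0,0.8],0]
  grip_force: 30

```text
clock: 15.38
eef_pos: [523.4, 46.9, 2.2]
tcp_rot: [3.142, 0.0, 1.614]
contact_force: [-0.0, 0.3, -0.0]
opening: 0.527
```

```bash
python3 -c "
from ov import *
ov('z15',[('scene',(245,205))],k=10,size=(60,70),pts=[(523,48,40)])"
```

```text
0.5266561362453538 [523.42  46.93   2.18] [3.14 0.   1.61] [-0.01  0.29 -0.04]
```

View pics/z15.png

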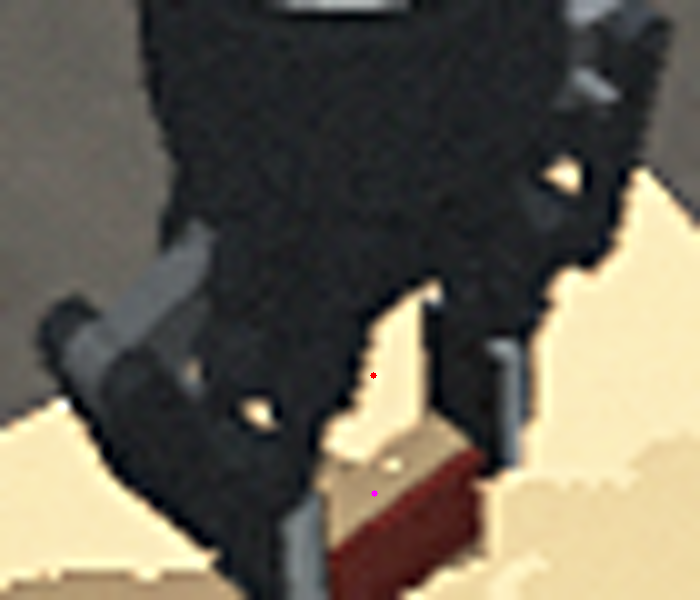

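Request:
drive_tool:
  moves:
    - [1,[0,0,0],0]
    - [1,[0,0,-0.3],0]
    - [1,[0,0,-1],0]
    - [1,[0,0,-1.5],0]
    - [1,[0,0,-1.5],0]
  grip_force: 40

```text
clock: 16.05
eef_pos: [523.9, 47.0, 17.8]
tcp_rot: [3.14, 0.0, 1.614]
contact_force: [0.1, 0.7, -0.0]
opening: 0.521
```

```bash
python3 -c "
from ov import *
ov('z16',[('scene',(245,195))],k=10,size=(60,70),pts=[(523,48,40)])"
```

```text
0.5212576553085213 [523.9   46.97  17.81] [3.14 0.   1.61] [ 0.06  0.71 -0.04]
```

View pics/z16.png

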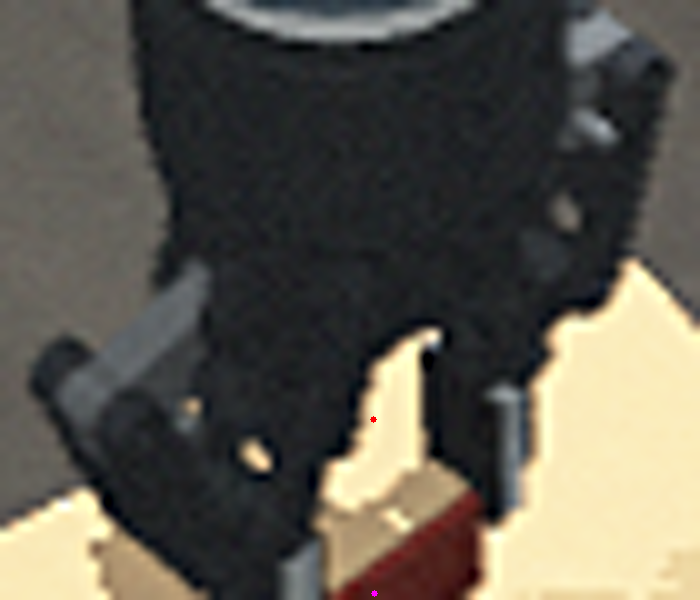

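Run:
```python
from h import *
f=r.grab_frame('scene')
print('NR',atz(f,(245+47.8-.5,195+49.0-.5),55.6),'NL',atz(f,(245+33-.5,195+59.3-.5),55.6))
s=r.sense();print(s['eef_pos'],s['tcp_rot'])
# pocket world points
ya=.08;c,n=np.cos(ya),np.sin(ya)
for nm,a,b in(('T',0,-50),('P',.3,56.5)): print(nm,507.2+c*a-n*b,-212+n*a+c*b)
go(511,-262,80,1.65)
```

```text
NR [546.49  44.03  55.6 ] NL [508.82  43.49  55.6 ]
[523.45  46.93  17.29] [3.14 0.   1.61]
T 511.19573469845864 -261.840085315131
P 502.98386030263254 -155.65672918571124
shift cm [np.float64(-30.81), np.float64(-2.58), np.float64(-6.27)] turn deg -2.1 rot [3.14 0.   1.61] pos [523.45  46.93  17.29]
```

Run:
```python
from h import *
go(514.3,-293.5,60,1.65);go(514.3,-293.5,45,1.65)
```

```text
shift cm [np.float64(-33.97), np.float64(-2.38), np.float64(-4.27)] turn deg -2.1 rot [3.14 0.   1.61] pos [523.45  46.93  17.29]
shift cm [np.float64(-33.97), np.float64(-2.38), np.float64(-2.77)] turn deg -2.1 rot [3.14 0.   1.61] pos [523.45  46.93  17.29]
```

Request:
drive_tool:
  moves:
    - [1,[0,0,-2],0]
    - [1,[-3,-0.2,-4.3],-2]
    - [1,[-7,-0.5,-5],-2]
    - [1,[-12,-0.8,-5],-2]
    - [1,[-17,-1.2,-5],-2]
    - [1,[-22,-1.6,-5],-2]
    - [1,[-27,-1.9,-5],-2]
    - [1,[-31,-2.2,-4.5],-2]
    - [1,[-33.5,-2.4,-3.5],-2]
    - [1,[-34,-2.4,-2.8],-2]
    - [1,[-34,-2.4,-2.8],-2]
    - [1,[-34,-2.4,-2.8],-2]
  grip_force: 60

```text
clock: 17.65
eef_pos: [514.2, -292.8, 45.5]
tcp_rot: [3.142, -0.0, 1.65]
contact_force: [0.6, 0.5, -0.7]
opening: 0.509
```

```bash
python3 -c "
from ov import *
ov('z17',[('scene',(310,290))],k=6,size=(100,130),pts=[(511.7,-261,30)])
f=r.grab_frame('top');save(f,'t17',(360,220,480,330),6)"
```

```text
0.5091904090026329 [ 514.2  -292.79   45.47] [ 3.14 -0.    1.65] [ 0.57  0.5  -0.74]
```

View pics/z17.png

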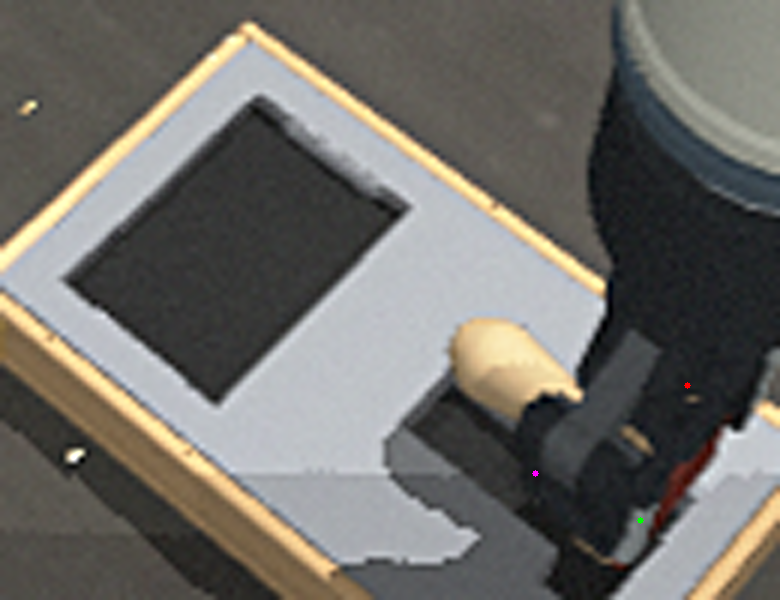

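View pics/t17.png

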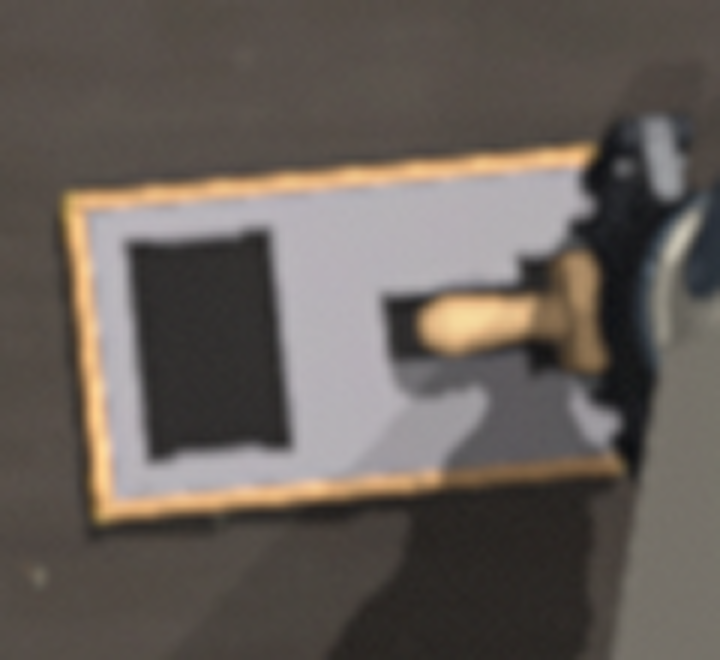

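Run:
```python
from h import *
f=r.grab_frame('top')
P=lambda u,v:(360+u/6-.5,220+v/6-.5)
e=np.array([-.08,.9968]);xx=np.array([.9968,.08])
def rep(n,p): print(n,p[:2],'local x,y',(p[:2]-[507.2,-212])@xx,(p[:2]-[507.2,-212])@e)
rep('knob end',atz(f,P(418,326),70.3))
rep('chan end',atz(f,P(383,327),30))
rep('knob top edge',atz(f,P(460,294),70.3)); rep('knob bot',atz(f,P(460,356),70.3))
rep('base tl',atz(f,P(560,250),83.3));rep('base bl',atz(f,P(572,372),83.3));rep('base tr',atz(f,P(597,250),83.3));rep('base br',atz(f,P(605,372),83.3))
save(f,'t18',(420,250,480,300),12)
```

```text
knob end [ 508.87 -229.97] local x,y 0.22751114265657407 -18.04356416731206
chan end [ 508.52 -225.52] local x,y 0.2291906856546843 -13.586129433455648
knob top edge [ 520.81 -246.39] local x,y 10.81499442419397 -35.3682700680171
knob bot [ 497.23 -245.6 ] local x,y -12.625108614964438 -32.695672842885614
base tl [ 536.72 -281.43] local x,y 23.871876012250382 -71.56698285492304
base bl [ 490.8  -284.28] local x,y -22.126903829921613 -70.73984717922552
base tr [ 536.51 -295.39] local x,y 22.546106252408766 -85.46449229329355
base br [ 490.62 -296.69] local x,y -23.304666952131615 -83.09442374816021
```

View pics/t18.png

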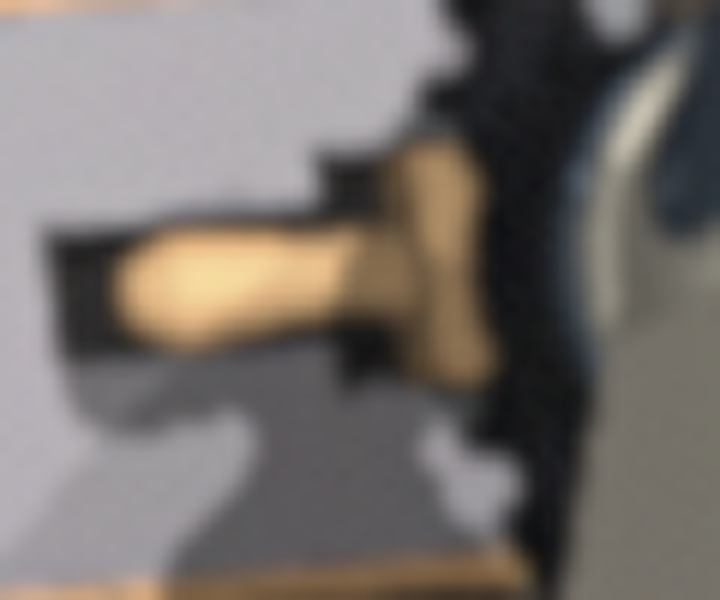

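Run:
```python
from ov import *
e=np.array([-.08,.9968,0]);xx=np.array([.9968,.08,0]);o=np.array([507.2,-212,0])
f=r.grab_frame('scene')
x0,y0,k=370,325,10
c=cv2.resize(f['color'][y0:y0+60,x0:x0+70,::-1],None,fx=k,fy=k,interpolation=cv2.INTER_CUBIC)
for off,col in((0,(0,255,0)),(-3,(0,0,255)),(-5,(255,0,0))):
    # knob sphere-ish: end at local y = -13+off, radius 11 center 11 behind; draw silhouette circle points of sphere
    ctr=o+e*(-13+off-11)+[0,0,70.3]
    P=np.array(f['pose'])[:3,3];d=ctr-P;d/=np.linalg.norm(d);a=np.cross(d,[0,0,1]);a/=np.linalg.norm(a);b=np.cross(d,a)
    for t in np.linspace(0,6.28,60):
        u=(proj(f,ctr+11*(a*np.cos(t)+b*np.sin(t)))-(x0,y0)+.5)*k
        cv2.circle(c,tuple(int(v) for v in u),1,col,-1)
# pocket channel end corners per scene est (local x .6+-13.5, y -12.2)
for yy,col in((-12.2,(255,0,255)),(-13.6,(0,255,255))):
  for xl in(-12.9,14.1):
    u=(proj(f,o+xx*xl+e*yy+[0,0,30])-(x0,y0)+.5)*k;cv2.circle(c,tuple(int(v) for v in u),3,col,-1)
cv2.imwrite('pics/z18.png',c)
```

```text
(no output)
```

View pics/z18.png

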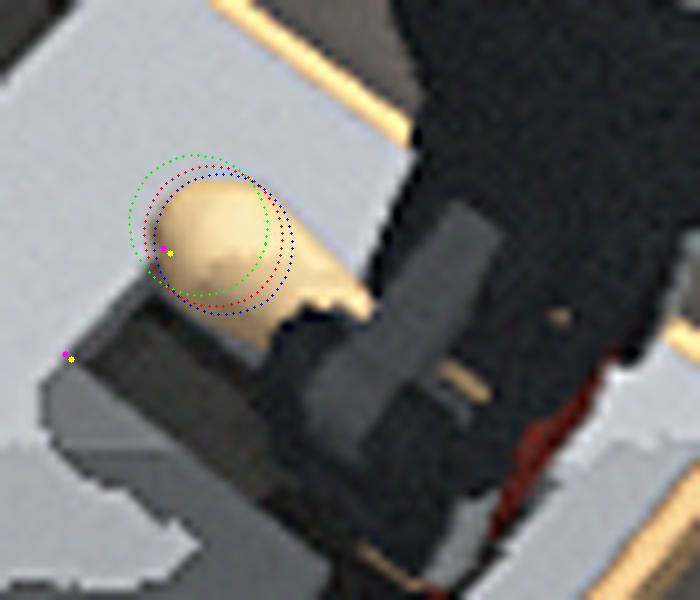

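Request:
drive_tool:
  moves:
    - [1,[0.35,0,0.8],0]
    - [1,[0.35,0,1.8],0]
    - [1,[0.35,0,2.4],0]
    - [1,[0.35,0,2.4],0]

```text
clock: 18.35
eef_pos: [513.7, -289.5, 20.9]
tcp_rot: [-3.141, -0.0, 1.65]
contact_force: [0.7, -0.7, 0.3]
opening: 0.516
```

```bash
python3 -c "
from ov import *
f=r.grab_frame('top');save(f,'t19',(420,250,470,300),7)
g=r.grab_frame('scene');save(g,'s19',(370,325,430,395),6)
cv2.imwrite('pics/c19.png',np.hstack([cv2.imread('pics/t19.png'),cv2.copyMakeBorder(cv2.imread('pics/s19.png'),0,0,0,0,0)[:350]]))"
```

```text
(no output)
```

View pics/c19.png

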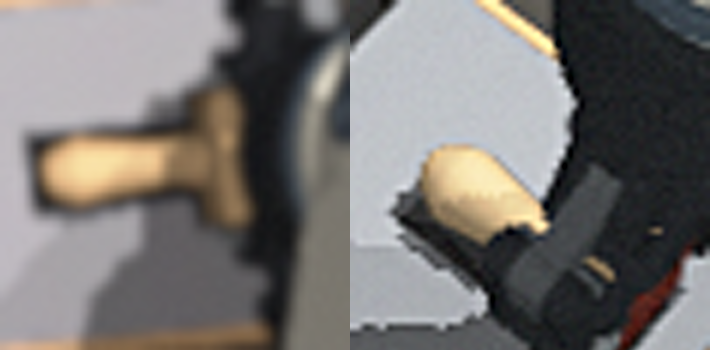

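Request:
drive_tool:
  moves:
    - [1,[0,0,0.3],0]
    - [1,[0,0,0.5],0]
    - [1,[0,0,0.7],0]
    - [1,[0,0,0.7],0]

```text
clock: 18.95
eef_pos: [513.9, -289.8, 14.5]
tcp_rot: [-3.142, 0.0, 1.65]
contact_force: [-1.1, -0.0, -0.2]
opening: 0.511
```

Request:
drive_tool:
  moves:
    - [1,[0,0,0.3],0]
    - [1,[0,0,0.6],0]
    - [1,[0,0,0.8],0]
    - [1,[0,0,0.8],0]

```text
clock: 19.45
eef_pos: [513.7, -289.7, 6.1]
tcp_rot: [-3.141, 0.0, 1.65]
contact_force: [-1.3, -0.9, -1.1]
opening: 0.511
```

```bash
python3 -c "
from ov import *
f=r.grab_frame('top');save(f,'t20',(420,250,470,300),7)
g=r.grab_frame('scene');save(g,'s20',(370,325,430,395),7)
cv2.imwrite('pics/c20.png',np.hstack([cv2.imread('pics/t20.png'),cv2.imread('pics/s20.png')[-350:]]))"
```

```text
(no output)
```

View pics/c20.png

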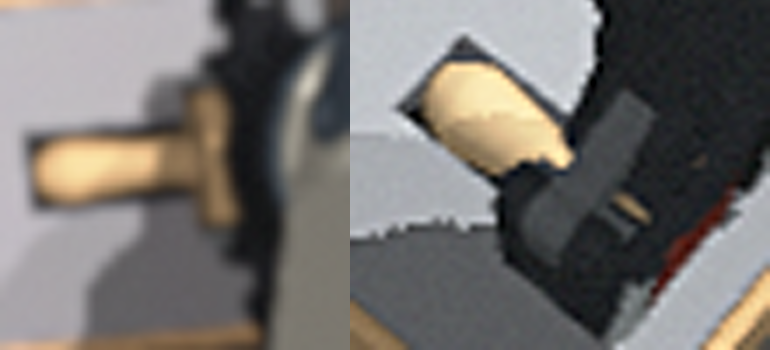

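View pics/s20.png

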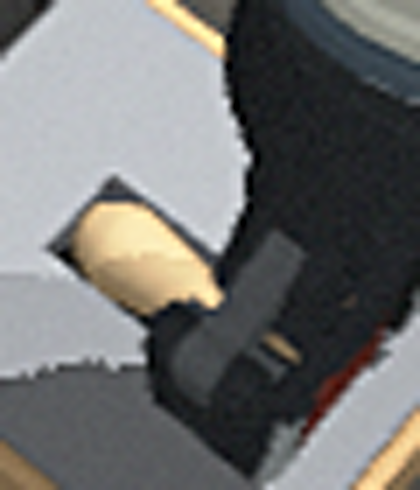

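Request:
drive_tool:
  moves:
    - [1,[0,0,0.2],0]
    - [1,[0,0,0.4],0]
    - [1,[0,0,0.4],0]

```text
clock: 19.92
eef_pos: [514.0, -290.3, 4.1]
tcp_rot: [3.141, 0.001, 1.65]
contact_force: [-5.8, 0.1, 20.9]
opening: 0.508
```

Request:
drive_tool:
  moves:
    - [1,[0,0,0.2],0]
    - [1,[0,0,0.3],0]
    - [1,[0,0,0.1],0]
    - [0.3,[0,0,0],0]
    - [0.25,[0,0,-0.2],0]
    - [0.2,[0,0,-3],0]
    - [0.2,[0,0,-7],0]
    - [0.2,[6,0,-9],0]
    - [0.2,[12,0,-10],0]
    - [0.2,[12,0,-10],0]

```text
clock: 21.18
eef_pos: [504.3, -167.5, 104.6]
tcp_rot: [3.141, 0.0, 1.653]
contact_force: [-0.0, -0.4, -0.3]
opening: 0.799
```

```bash
python3 -c "
from ov import *
f=r.grab_frame('top');save(f,'t21',(420,250,470,300),7)
g=r.grab_frame('scene');save(g,'s21',(365,330,435,400),7)
cv2.imwrite('pics/c21.png',np.hstack([cv2.copyMakeBorder(cv2.imread('pics/t21.png'),0,140,0,0,0),cv2.imread('pics/s21.png')[-490:]])[:, :800])"
```

```text
(no output)
```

View pics/c21.png

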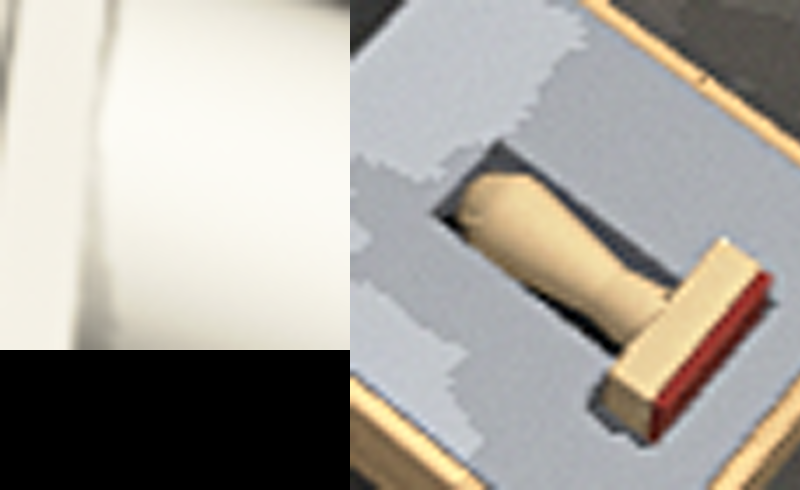

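```bash
cat > home.py <<'E'
from ov import *
e=np.array([-.0799,.9968,0]);xx=np.array([.9968,.0799,0]);o=np.array([507.2,-212,0])
def draw(name,lx,ly,dz=0,x0=365,y0=330,k=8,w=70,h=70,cam='scene'):
    f=r.grab_frame(cam);c=cv2.resize(f['color'][y0:y0+h,x0:x0+w,::-1],None,fx=k,fy=k,interpolation=cv2.INTER_CUBIC)
    Q=lambda a,b,z:tuple(int(v) for v in (proj(f,o+xx*(lx+a)+e*(ly+b)+[0,0,z])-(x0,y0)+.5)*k)
    for z,col in((42+dz,(0,255,0)),(30,(255,0,255))):
        P=[Q(a,b,z) for a,b in((-23,-35.5),(23,-35.5),(23,-19.5),(-23,-19.5))]
        for i in range(4): cv2.line(c,P[i],P[(i+1)%4],col,1)
    cv2.imwrite('pics/%s.png'%name,c)
E
python3 -c "
from home import *
draw('h1',.3,-50.5)"
```

```text
(no output)
```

View pics/h1.png

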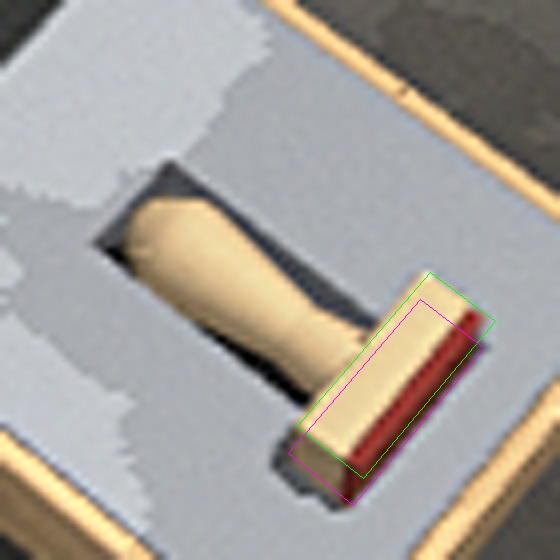

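Run:
```python
from h import *
go(513.8,-287.5,60,1.65);go(513.8,-287.5,20,1.65)
```

```text
shift cm [np.float64(-11.68), np.float64(-0.04), np.float64(4.39)] turn deg 0.0 rot [3.14 0.   1.65] pos [ 504.88 -171.03  103.93]
shift cm [np.float64(-11.68), np.float64(-0.04), np.float64(8.39)] turn deg 0.0 rot [3.14 0.   1.65] pos [ 504.88 -171.03  103.93]
```

Request:
drive_tool:
  moves:
    - [0.7,[-5,0,0],0]
    - [0.7,[-10,0,2],0]
    - [0.7,[-11.7,0,4.5],0]
    - [0.7,[-11.7,0,6.5],0]
    - [0.7,[-11.7,0,7.5],0]
    - [0.7,[-11.7,0,8.2],0]
    - [0.7,[-11.7,0,8.2],0]

```text
clock: 22.2
eef_pos: [514.2, -287.8, 22.0]
tcp_rot: [3.141, 0.001, 1.65]
contact_force: [-0.1, 0.4, 0.1]
opening: 0.302
```

```bash
python3 -c "
from ov import *
ov('z22',[('scene',(365,310))],k=7,size=(85,80))"
```

```text
0.30153607746908895 [ 514.22 -287.8    21.96] [3.14 0.   1.65] [-0.08  0.35  0.06]
```

View pics/z22.png

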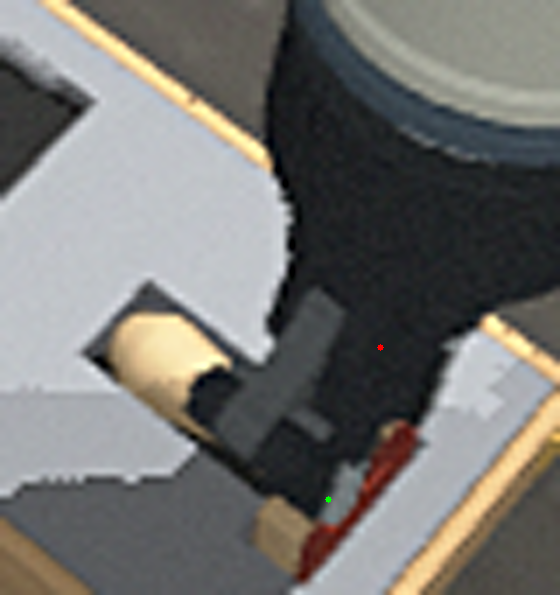

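Request:
drive_tool:
  moves:
    - [0.7,[0,0,0.3],0]
    - [0.7,[0,0,0.6],0]
    - [0.7,[0,0,0.6],0]

```text
clock: 22.62
eef_pos: [514.5, -287.7, 16.4]
tcp_rot: [3.141, 0.002, 1.651]
contact_force: [0.1, 0.2, -0.2]
opening: 0.301
```

Request:
drive_tool:
  moves:
    - [0.7,[0,0,0.2],0]
    - [0.7,[0,0,0.4],0]
    - [0.7,[0,0,0.4],0]

```text
clock: 23.0
eef_pos: [515.0, -288.9, 14.3]
tcp_rot: [3.14, 0.003, 1.651]
contact_force: [-7.0, -1.5, 20.8]
opening: 0.296
```

Request:
drive_tool:
  moves:
    - [0.7,[0,0,0.3],0]
    - [0.7,[0,0,0.3],0]

```text
clock: 23.25
eef_pos: [515.1, -289.1, 14.2]
tcp_rot: [3.14, 0.004, 1.651]
contact_force: [-10.0, 4.5, 33.6]
opening: 0.303
```

```bash
python3 -c "
from ov import *
ov('z23',[('scene',(365,310))],k=7,size=(85,80))"
```

```text
0.30288645902499084 [ 515.07 -289.15   14.24] [3.14 0.   1.65] [-9.96  4.49 33.64]
```

View pics/z23.png

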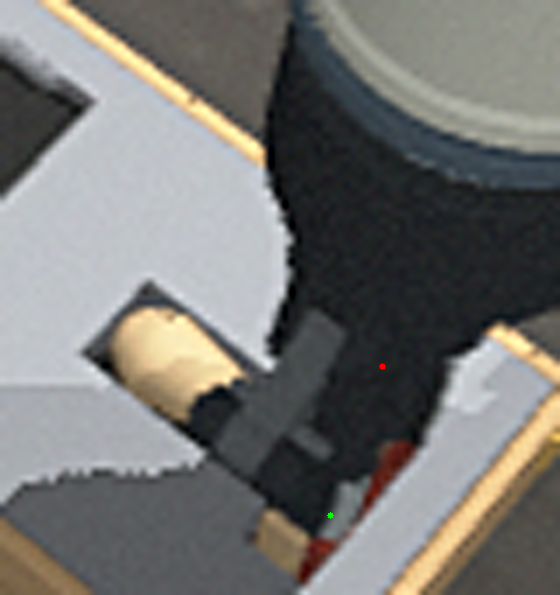

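Request:
drive_tool:
  moves:
    - [0.7,[0,0,-1],0]
    - [0.7,[0,0,-4],0]
    - [0.4,[0,0,-8],0]
    - [0.2,[6,0,-9],0]
    - [0.2,[12,0,-10],0]
    - [0.2,[17,0,-10],0]
    - [0.2,[22,0,-10],0]

```text
clock: 24.18
eef_pos: [497.1, -67.9, 113.8]
tcp_rot: [3.139, 0.004, 1.651]
contact_force: [0.9, 0.1, 0.7]
opening: 0.796
```

```bash
python3 -c "
from home import *
draw('h2',.3,-49.5)"
```

```text
(no output)
```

View pics/h2.png

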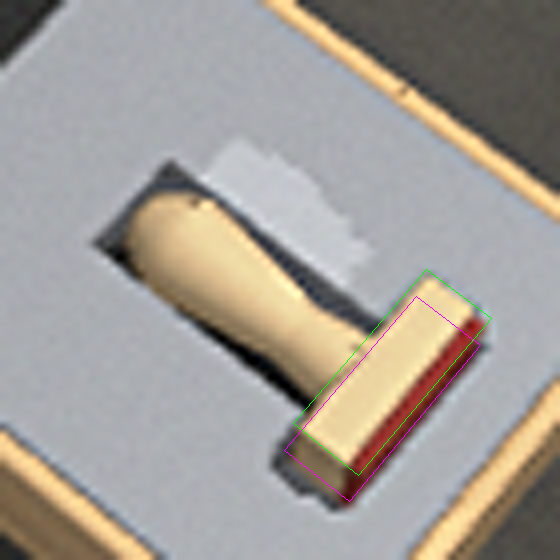

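```bash
python3 -c "
from home import *
draw('h3',.3,-49.5,0,395,360,18,34,36)
f=r.grab_frame('top');save(f,'t23',(420,245,470,300),11)
a=cv2.imread('pics/t23.png');print(a.shape)"
```

```text
(605, 550, 3)
```

View pics/h3.png

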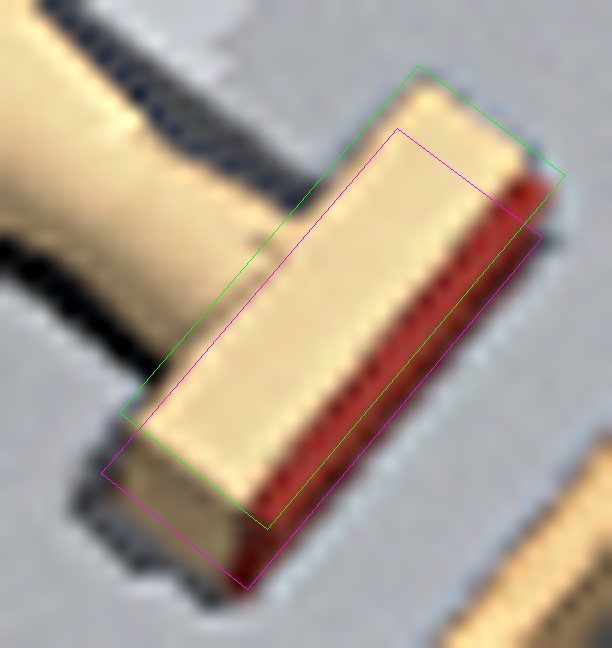

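View pics/t23.png

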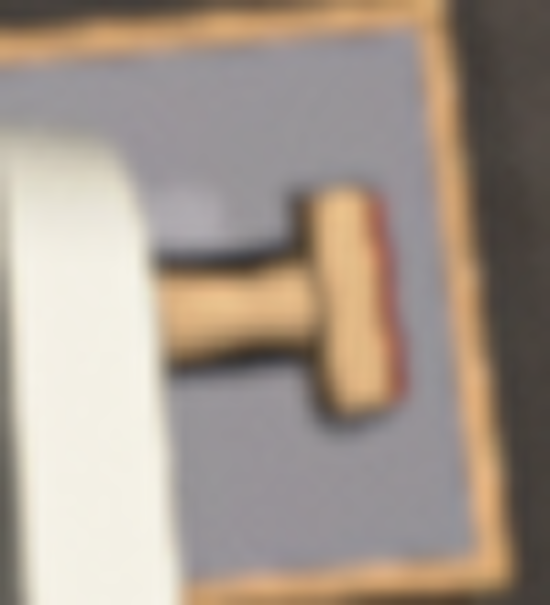

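Run:
```python
from h import *
go(484,255,110,2.336);go(484,255,10,2.336)
```

```text
shift cm [np.float64(32.25), np.float64(1.41), np.float64(0.35)] turn deg -39.0 rot [3.14 0.   1.65] pos [496.95 -67.59 113.52]
shift cm [np.float64(32.25), np.float64(1.41), np.float64(10.35)] turn deg -39.0 rot [3.14 0.   1.65] pos [496.95 -67.59 113.52]
```

Request:
drive_tool:
  moves:
    - [0,[4,0.2,0.3],-5]
    - [0,[9,0.4,0.3],-12]
    - [0,[14,0.6,0.3],-19]
    - [0,[19,0.8,0.3],-26]
    - [0,[24,1.1,0.3],-33]
    - [0,[28.5,1.3,2],-39]
    - [0,[31.5,1.4,4],-39]
    - [0,[32.3,1.4,7],-39]
    - [0,[32.3,1.4,9],-39]
    - [0,[32.3,1.4,10],-39]
    - [0,[32.3,1.4,10],-39]
  grip_force: 40

```text
clock: 25.7
eef_pos: [484.3, 254.3, 11.9]
tcp_rot: [-3.14, 0.004, 2.335]
contact_force: [-0.2, 0.2, -0.5]
opening: 0.999
```

```bash
python3 -c "
from ov import *
ov('z24',[('scene',(150,150))],k=7,size=(85,110),pts=[(481.5,258.5,11.5)])"
```

```text
0.9990956733459834 [484.27 254.34  11.94] [-3.14  0.    2.33] [-0.24  0.16 -0.55]
```

View pics/z24.png

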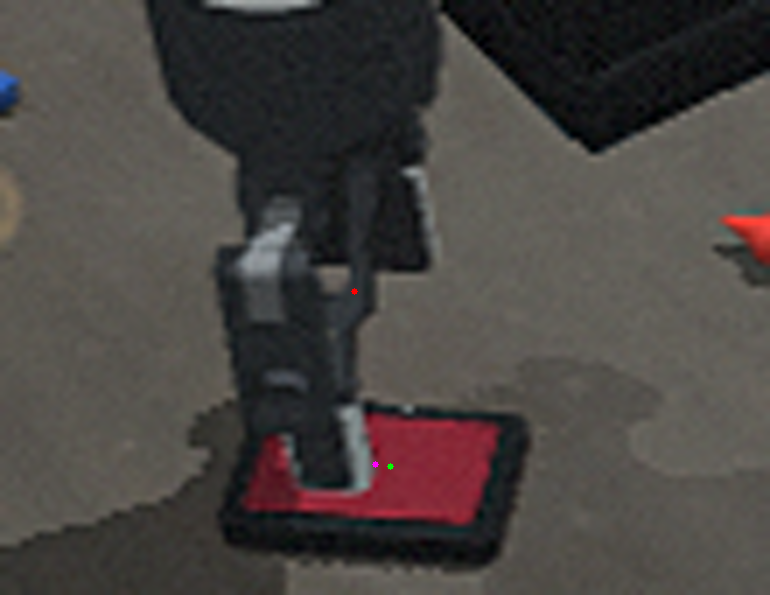

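Request:
drive_tool:
  moves:
    - [0.15,[0,0,1.2],0]
    - [0.2,[0,0,2.4],0]
    - [0.2,[0,0,3.2],0]
    - [0.2,[0,0,3.5],0]
    - [0.2,[0,0,3.5],0]

```text
clock: 26.38
eef_pos: [484.5, 254.5, -22.7]
tcp_rot: [-3.14, 0.004, 2.335]
contact_force: [-0.6, 0.1, -0.5]
opening: 0.801
```

```bash
python3 -c "
from ov import *
ov('z25',[('scene',(165,175))],k=8,size=(70,75))"
```

```text
0.8014238890861223 [484.53 254.47 -22.72] [-3.14  0.    2.33] [-0.55  0.13 -0.45]
```

View pics/z25.png

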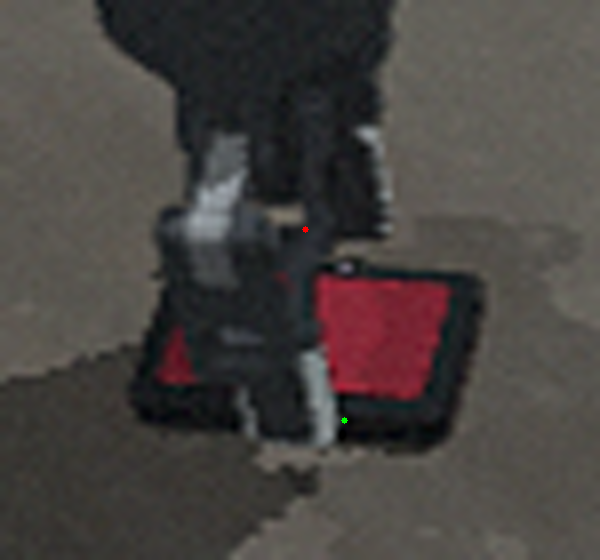

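Request:
drive_tool:
  moves:
    - [0.5,[0,0,0],0]
    - [0.7,[0,0,0],0]
    - [1,[0,0,0],0]
    - [1,[0,0,0],0]
  grip_force: 40

```text
clock: 26.92
eef_pos: [485.0, 254.8, -21.6]
tcp_rot: [-3.142, 0.004, 2.335]
contact_force: [-2.1, -0.7, 6.5]
opening: 0.613
```

```bash
python3 -c "
from ov import *
ov('z26',[('scene',(165,175))],k=8,size=(70,75))"
```

```text
0.6131237783765469 [484.99 254.77 -21.59] [-3.14  0.    2.33] [-2.14 -0.68  6.53]
```

View pics/z26.png

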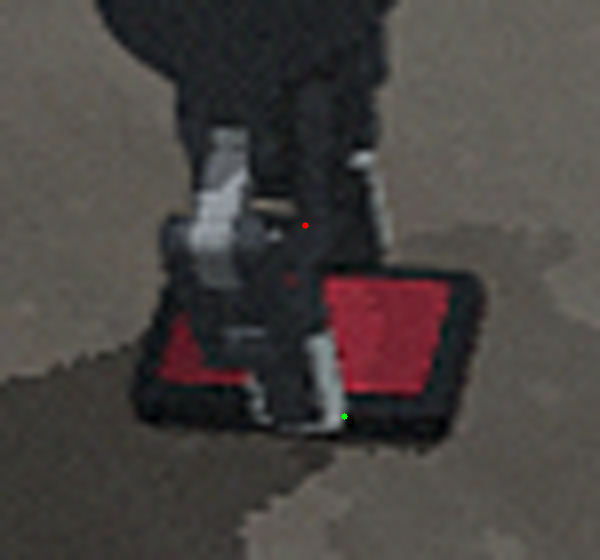

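Request:
drive_tool:
  moves:
    - [1,[0,0,-0.4],0]
    - [1,[0,0,-1.2],0]
    - [1,[0,0,-2],0]
    - [1,[0,0,-2],0]
  grip_force: 50

```text
clock: 27.48
eef_pos: [485.5, 255.2, -0.7]
tcp_rot: [3.14, 0.005, 2.335]
contact_force: [0.9, -0.5, -1.6]
opening: 0.605
```

```bash
python3 -c "
from ov import *
ov('z27',[('scene',(165,165))],k=8,size=(70,75))"
```

```text
0.6053106541683678 [485.52 255.15  -0.74] [3.14 0.   2.33] [ 0.92 -0.55 -1.57]
```

View pics/z27.png

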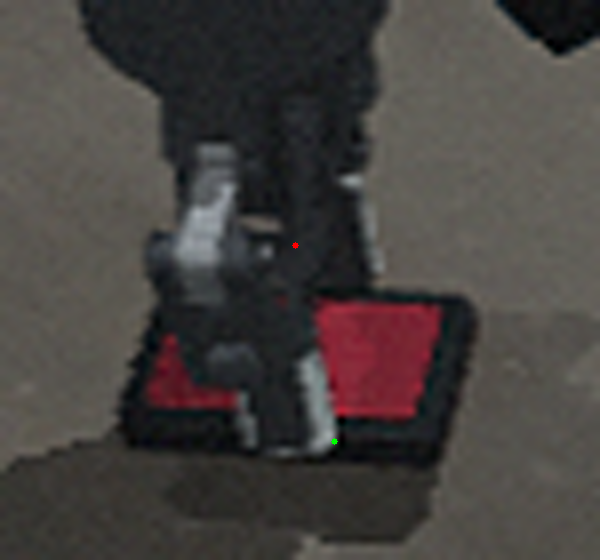

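Run:
```python
from h import *
go(506,-154.5,50,3.222);go(506,-154.5,30,3.222)
```

```text
shift cm [np.float64(-31.01), np.float64(-26.82), np.float64(-5.11)] turn deg -50.8 rot [3.14 0.   2.33] pos [485.23 254.99  -1.13]
shift cm [np.float64(-31.01), np.float64(-26.82), np.float64(-3.11)] turn deg -50.8 rot [3.14 0.   2.33] pos [485.23 254.99  -1.13]
```

Request:
drive_tool:
  moves:
    - [1,[0,0,-2.5],0]
    - [1,[-1.5,-1.3,-5],-4]
    - [1,[-5,-4.3,-6],-10]
    - [1,[-9,-7.8,-6],-17]
    - [1,[-13,-11.3,-6],-24]
    - [1,[-17,-14.7,-6],-31]
    - [1,[-21,-18.2,-6],-38]
    - [1,[-25,-21.6,-6],-45]
    - [1,[-28.5,-24.7,-5.5],-51]
    - [1,[-30.5,-26.4,-4.5],-51]
    - [1,[-31,-26.8,-3.5],-51]
    - [1,[-31,-26.8,-3.1],-51]

```text
clock: 29.02
eef_pos: [505.3, -153.8, 30.2]
tcp_rot: [-3.139, 0.002, -3.059]
contact_force: [-0.2, 0.5, -0.3]
opening: 0.605
```

Request:
drive_tool:
  moves:
    - [1,[0,0,0],0]

```text
clock: 29.15
eef_pos: [505.0, -152.8, 29.8]
tcp_rot: [-3.14, 0.001, -3.058]
contact_force: [0.4, 0.7, -0.8]
opening: 0.599
```

```bash
python3 -c "
from ov import *
ov('z28',[('scene',(295,265))],k=6,size=(100,120))
f=r.grab_frame('top');save(f,'t28',(360,225,470,325),6)"
```

```text
0.5988208374714006 [ 504.95 -152.78   29.85] [-3.14  0.   -3.06] [ 0.44  0.69 -0.81]
```

View pics/z28.png

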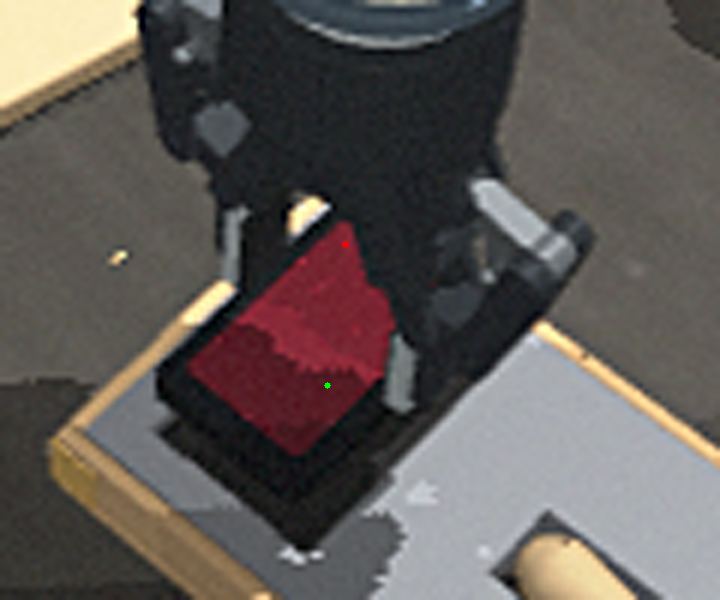

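View pics/t28.png

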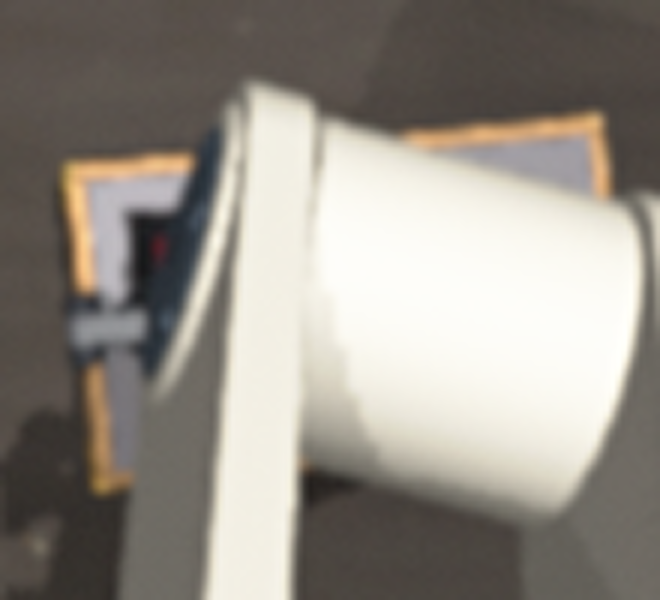

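```bash
cat > padov.py <<'E'
from home import *
def pad(name,lx,ly,zb,x0,y0,k,w,h,dyaw=0,rim=0):
    f=r.grab_frame('scene');c=cv2.resize(f['color'][y0:y0+h,x0:x0+w,::-1],None,fx=k,fy=k,interpolation=cv2.INTER_CUBIC)
    c=np.clip(c.astype(float)*1.6,0,255).astype(np.uint8)
    cd,sd=np.cos(dyaw),np.sin(dyaw)
    Q=lambda a,b,z:tuple(int(v) for v in (proj(f,o+xx*(lx+cd*a-sd*b)+e*(ly+sd*a+cd*b)+[0,0,z])-(x0,y0)+.5)*k)
    for z,col in((zb+11.5,(0,255,0)),(zb,(255,0,255))):
        P=[Q(a,b,z) for a,b in((-42.5,-27.5),(42.5,-27.5),(42.5,27.5),(-42.5,27.5))]
        for i in range(4): cv2.line(c,P[i],P[(i+1)%4],col,1)
    cv2.imwrite('pics/%s.png'%name,c)
E
python3 -c "
from padov import *
# guess center = TCP+(-2.5,0)
p=r.sense()['eef_pos'];l=p-o;print((l@xx),(l@e))
pad('p1',l@xx-2.5,l@e,51.4,310,290,10,60,60)"
```

```text
2.8255030224759015 59.11644487654506
```

View pics/p1.png

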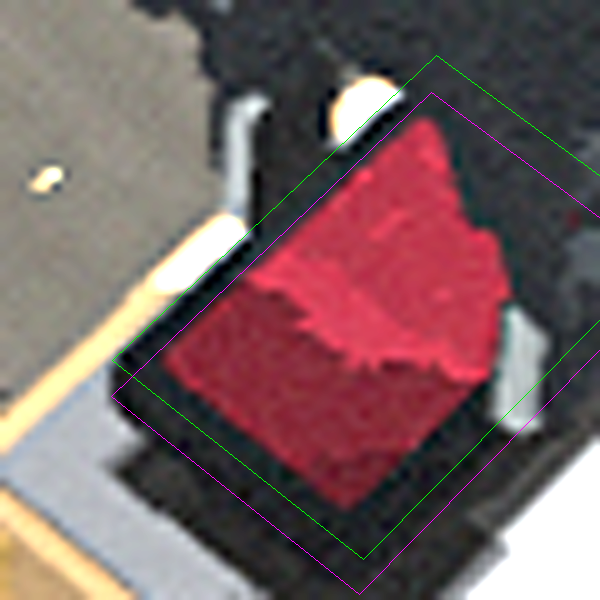

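Run:
```python
from h import *
f=r.grab_frame('scene');c=f['color'][290:360,310:375,::-1].astype(float)
c=255*np.clip(c/70,0,1)**.7
cv2.imwrite('pics/b1.png',cv2.resize(c.astype(np.uint8),None,fx=8,fy=8,interpolation=cv2.INTER_CUBIC))
```

```text
(no output)
```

View pics/b1.png

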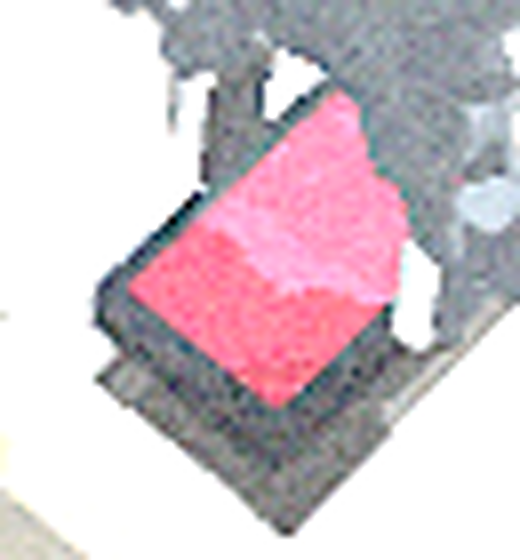

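Run:
```python
from home import *
f=r.grab_frame('scene')
for u,v,z in((100,380,30),(288,532,30),(97,322,51.4),(280,465,51.4)):
    p=atz(f,(310+u/8-.5,290+v/8-.5),z)-o; print(p@xx,p@e)
```

```text
-42.00581619029209 82.8692113856676
-42.08553912845589 29.844441664881355
-41.83036904360993 84.652313016274
-41.28892864820957 34.3762850586935
```

Request:
drive_tool:
  moves:
    - [1,[0,-0.25,0.6],0.6]
    - [1,[0,-0.25,1.4],0.6]
    - [1,[0,-0.25,1.9],0.6]
    - [1,[0,-0.25,1.9],0.6]

```text
clock: 29.9
eef_pos: [505.3, -155.7, 10.8]
tcp_rot: [-3.139, 0.001, -3.069]
contact_force: [0.4, -1.1, -0.3]
opening: 0.601
```

Run:
```python
from home import *
s=r.sense();print(s['eef_pos'],s['contact_force'])
f=r.grab_frame('scene');c=f['color'][290:360,310:375,::-1].astype(float)
c=255*np.clip(c/80,0,1)**.7
cv2.imwrite('pics/b2.png',cv2.resize(c.astype(np.uint8),None,fx=8,fy=8,interpolation=cv2.INTER_CUBIC))
```

```text
[ 505.33 -155.74   10.84] [ 0.42 -1.07 -0.34]
```

View pics/b2.png

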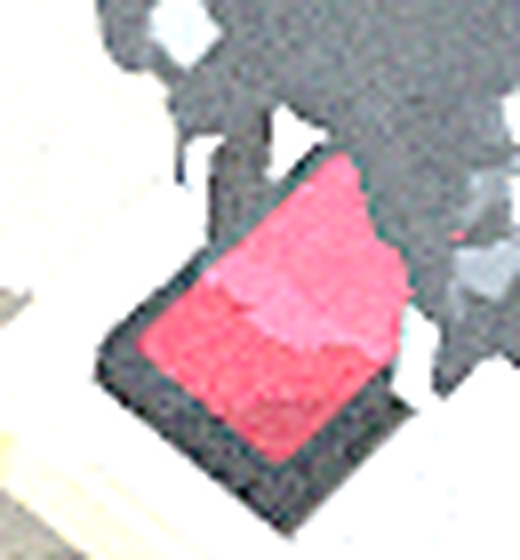

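Request:
drive_tool:
  moves:
    - [1,[0,0,0.2],0]
    - [1,[0,0,0.4],0]
    - [1,[0,0,0.5],0]
    - [1,[0,0,0.5],0]

```text
clock: 30.45
eef_pos: [506.0, -155.9, 6.3]
tcp_rot: [-3.139, 0.003, -3.069]
contact_force: [1.6, 0.8, 1.9]
opening: 0.604
```

Request:
drive_tool:
  moves:
    - [1,[0,0,0.1],0]
    - [1,[0,0,0.3],0]
    - [1,[0,0,0.3],0]

```text
clock: 30.82
eef_pos: [506.4, -155.9, 4.5]
tcp_rot: [-3.139, 0.003, -3.069]
contact_force: [-4.1, 1.4, 18.5]
opening: 0.6
```

Run:
```python
from home import *
s=r.sense();print(s['eef_pos'],s['contact_force'],s['wrist_torque'])
f=r.grab_frame('scene');c=f['color'][280:370,300:400,::-1].astype(float)
c=255*np.clip(c/120,0,1)**.7
cv2.imwrite('pics/b3.png',cv2.resize(c.astype(np.uint8),None,fx=6,fy=6,interpolation=cv2.INTER_CUBIC))
```

```text
[ 506.4  -155.91    4.48] [-4.07  1.38 18.5 ] [ 0.4   0.69 -0.04]
```

View pics/b3.png

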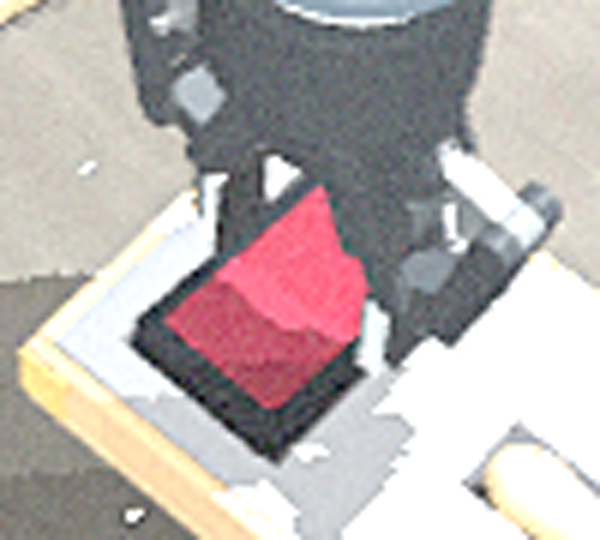

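Request:
drive_tool:
  moves:
    - [0.35,[0,0,0],0]
    - [0.3,[0,0,0],0]
    - [0.25,[0,0,-0.5],0]
    - [0.25,[0,0,-3],0]
    - [0.25,[0,0,-6],10]
    - [0.25,[0,0,-7],20]
    - [0.25,[0,0,-7],30]
    - [0.25,[0,0,-7],40]
    - [0.25,[0,0,-7],50]
    - [0.25,[0,0,-7],60]
    - [0.27,[0,0,-7],70]
    - [0.27,[0,0,-7],80]

```text
clock: 32.38
eef_pos: [506.0, -155.7, 74.6]
tcp_rot: [3.139, 0.003, 1.812]
contact_force: [0.2, 0.1, 0.1]
opening: 0.729
```

Run:
```python
from padov import *
pad('p2',.8,57.0,23,300,280,8,75,75)
go(504,-156,40,1.65)
```

```text
shift cm [np.float64(0.02), np.float64(-0.2), np.float64(3.45)] turn deg 8.8 rot [3.14 0.   1.8 ] pos [ 505.97 -155.74   74.55]
```

View pics/p2.png

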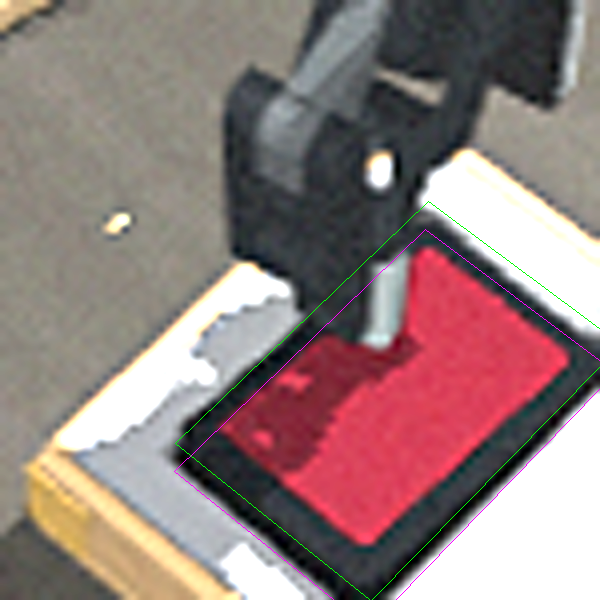

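Request:
drive_tool:
  moves:
    - [0.27,[0,-0.2,1],9]
    - [0.27,[0,-0.2,3],9]
    - [0.27,[0,-0.2,5],9]
    - [0.27,[0,-0.2,6],9]
    - [0.27,[0,-0.2,6.4],9]
    - [0.27,[0,-0.2,6.4],9]

```text
clock: 33.17
eef_pos: [504.4, -156.4, 10.7]
tcp_rot: [3.138, 0.003, 1.647]
contact_force: [0.0, 0.4, 1.0]
opening: 0.731
```

```bash
python3 -c "
from ov import *
ov('z30',[('scene',(295,265))],k=6,size=(100,120))"
```

```text
0.7309493186761411 [ 504.38 -156.4    10.72] [3.14 0.   1.65] [0.02 0.44 1.  ]
```

View pics/z30.png

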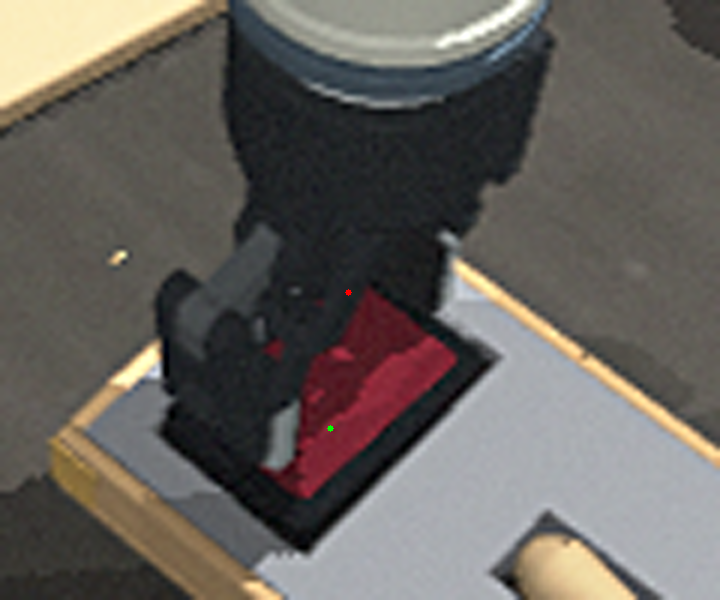

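Request:
drive_tool:
  moves:
    - [0.27,[0,0,0.3],0]
    - [0.27,[0,0,0.6],0]
    - [0.27,[0,0,0.8],0]
    - [0.27,[0,0,0.8],0]

```text
clock: 33.72
eef_pos: [505.2, -156.7, 6.1]
tcp_rot: [3.137, 0.003, 1.647]
contact_force: [-8.7, 3.4, 45.3]
opening: 0.73
```

Request:
drive_tool:
  moves:
    - [0.27,[0,0,-0.5],0]
    - [0.27,[0,0,-4],0]
    - [0.27,[0,0,-8],0]
    - [0.3,[0,0,-12],0]
    - [0.3,[6,0,-14],0]
    - [0.3,[12,0,-15],0]
    - [0.3,[18,0,-15],0]
    - [0.3,[22,0,-15],0]

```text
clock: 34.72
eef_pos: [487.4, 65.4, 155.8]
tcp_rot: [3.136, 0.003, 1.648]
contact_force: [0.5, -0.5, 1.0]
opening: 0.7
```

Run:
```python
from padov import *
pad('p3',.3,57.0,23,295,275,8,75,75)
f=r.grab_frame('top');save(f,'t31',(370,235,480,320),7)
```

```text
(no output)
```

View pics/p3.png

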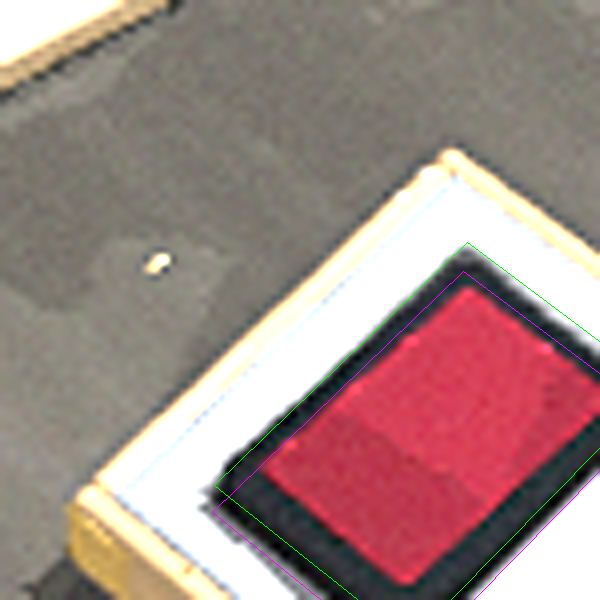

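View pics/t31.png

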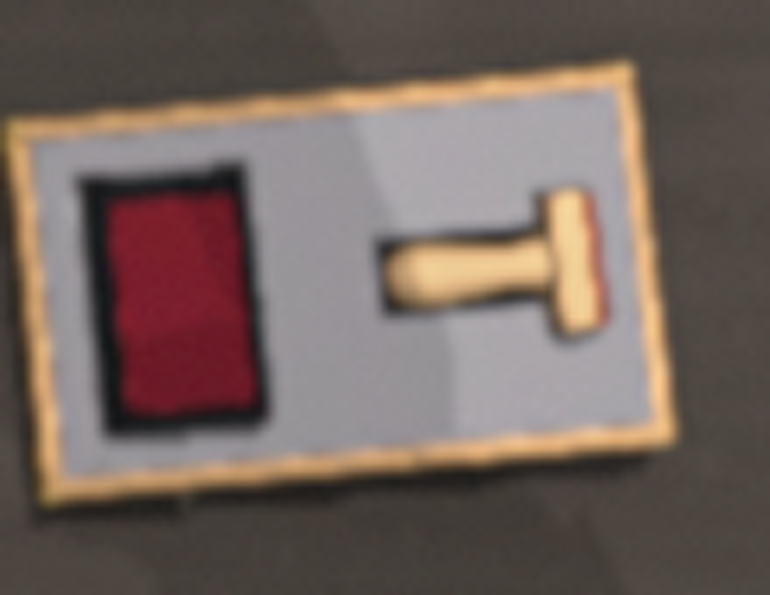

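Run:
```python
from home import *
R={}
for n in('scene','top'):
    f=r.grab_frame(n);c=f['color'].astype(int)
    m=((c[:,:,0]-np.maximum(c[:,:,1],c[:,:,2]))>35).astype(np.uint8)
    N,L,S,C=cv2.connectedComponentsWithStats(m)
    for i in np.argsort(-S[1:,4])[:6]+1: print(n,S[i],C[i])
    ref={'scene':(302,268,400,350),'top':(375,240,415,305)}[n]
    mm=np.zeros_like(m);mm[ref[1]:ref[3],ref[0]:ref[2]]=m[ref[1]:ref[3],ref[0]:ref[2]]
    mo=cv2.moments(mm);rc=cv2.minAreaRect(np.argwhere(mm)[:,::-1].astype(np.float32));print(rc)
    uv=(mo['m10']/mo['m00'],mo['m01']/mo['m00'])
    pr={'scene':(.8,57.3),'top':(-.2,55.8)}[n]
    for z in (32,34.5,37,39.5):
        p=atz(f,uv,z)-o;print(n,z,'rel pocket',p@xx-pr[0],p@e-pr[1])
    # dark pocket+pad region
```

```text
scene [450 270  40  38 827] [468.55 286.36]
scene [328 311  43  37 826] [348.97 328.94]
scene [512 443  58  37 639] [539.19 459.85]
scene [519 370  33  52 507] [535.74 396.2 ]
scene [ 28  40  46  22 358] [49.82 49.65]
scene [432 198  33  33 326] [448.89 214.16]
((337.3612976074219, 322.5982666015625), (108.16578674316406, 63.43719482421875), 36.25383758544922)
scene 32 rel pocket 3.050781096083936 4.649967853554102
scene 34.5 rel pocket 1.7602938984329104 3.7789964686580646
scene 37 rel pocket 0.46980670078188447 2.908025083762027
scene 39.5 rel pocket -0.8206804968691414 2.037053698865982
top [ 489  198   52   39 1473] [514.62 217.18]
top [ 525  236   39   38 1003] [544.17 254.95]
top [372 244  94  62 609] [421.88 274.33]
top [414 166  28  28 602] [427.5 179.8]
top [453 172  32  27 599] [469.24 184.86]
top [385 263  22  31 563] [395.45 277.88]
((394.4999694824219, 276.5), (38.99999237060547, 54.99999237060547), 0.0)
top 32 rel pocket -2.325474299345235 0.958174970757085
top 34.5 rel pocket -2.264030704908862 1.3472636783309255
top 37 rel pocket -2.202587110472435 1.7363523859047305
top 39.5 rel pocket -2.14114351603606 2.1254410934785923
```

Run:
```python
from home import *
for n,uv,pr in(('scene',(348.97,328.94),(.8,57.3)),('top',(395.45,277.88),(-.2,55.8))):
    f=r.grab_frame(n)
    for z in (32,34.5,37,39.5):
        p=atz(f,uv,z)-o;print(n,z,'rel pocket',p@xx-pr[0],p@e-pr[1])
f=r.grab_frame('scene');save(f,'s31',(325,300,400,360),10)
```

```text
scene 32 rel pocket 0.11533605036615413 1.166803524500935
scene 34.5 rel pocket -1.1657632149041046 0.3069717489939734
scene 37 rel pocket -2.4468624801743672 -0.552860026513045
scene 39.5 rel pocket -3.7279617454445164 -1.4126918020200705
top 32 rel pocket -2.377502461828283 -2.1201943027473433
top 34.5 rel pocket -2.3159388140493653 -1.7240023552514145
top 37 rel pocket -2.25437516627045 -1.3278104077555142
top 39.5 rel pocket -2.1928115184915926 -0.9316184602596351
```

View pics/s31.png

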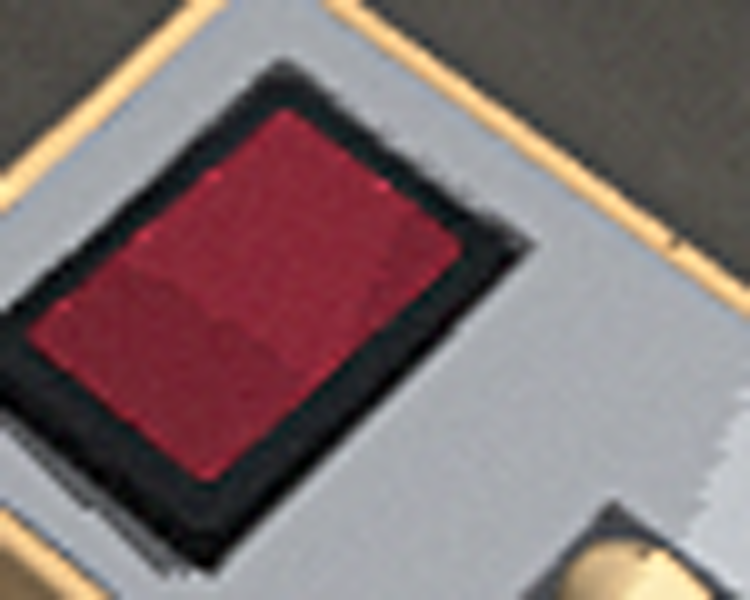

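Run:
```python
from home import *
fs=r.grab_frame('scene');ft=r.grab_frame('top')
# reference: pocket/foam corner points at z=30 -> use case frame outer corners too
S={'+x+y':(285,110),'+x-y':(462,245),'-x-y':(210,480),'-x+y':(28,333)}
T={'+x+y':(103,197),'+x-y':(238,188),'-x-y':(257,408),'-x+y':(122,418)}
def loc(p,pr): p=p-o; return np.array([p@xx-pr[0],p@e-pr[1]])
for k in S:
    best=[]
    for z in np.arange(28,46,.5):
        a=loc(atz(fs,(325+S[k][0]/10-.5,300+S[k][1]/10-.5),z),(.8,57.3));b=loc(atz(ft,(370+T[k][0]/7-.5,235+T[k][1]/7-.5),z),(-.2,55.8))
        best.append((np.linalg.norm(a-b),z,a,b))
    m=min(best,key=lambda t:t[0]);print(k,m)
```

```text
+x+y (np.float64(1.0609345814030127), np.float64(30.0), array([35.28, 21.04]), array([36.07, 20.34]))
+x-y (np.float64(4.359412871940856), np.float64(35.5), array([ 31.85, -21.43]), array([ 34.71, -24.72]))
-x-y (np.float64(1.2240581136771727), np.float64(45.5), array([-38. , -22.1]), array([-38.94, -21.31]))
-x+y (np.float64(3.9883710113986326), np.float64(41.0), array([-35.59,  20.29]), array([-38.23,  23.27]))
```

Run:
```python
from h import *
go(506.2,-156.2,50,3.222);go(506.2,-156.2,5,3.222)
```

```text
shift cm [np.float64(-21.91), np.float64(0.2), np.float64(10.54)] turn deg -90.3 rot [3.14 0.   1.65] pos [487.84  62.09 155.38]
shift cm [np.float64(-21.91), np.float64(0.2), np.float64(15.04)] turn deg -90.3 rot [3.14 0.   1.65] pos [487.84  62.09 155.38]
```

Request:
drive_tool:
  moves:
    - [0.25,[-3,0,1],-10]
    - [0.25,[-6,0,2],-20]
    - [0.25,[-9,0.1,3],-30]
    - [0.25,[-12,0.1,4],-40]
    - [0.25,[-15,0.1,5],-50]
    - [0.25,[-18,0.2,6],-60]
    - [0.25,[-20,0.2,7],-70]
    - [0.25,[-21.5,0.2,8.5],-80]
    - [0.25,[-21.9,0.2,10],-90]
    - [0.25,[-21.9,0.2,12.5],-90]
    - [0.25,[-21.9,0.2,14],-90]
    - [0.25,[-21.9,0.2,14],-90]

```text
clock: 36.67
eef_pos: [505.9, -156.7, 15.2]
tcp_rot: [-3.139, 0.002, -3.068]
contact_force: [-0.1, 0.7, -0.4]
opening: 0.751
```

Run:
```python
from ov import *
go(506.2,-156.2,5,3.222)
ov('z32',[('scene',(300,270))],k=7,size=(85,105))
```

```text
shift cm [np.float64(-0.03), np.float64(0.05), np.float64(1.02)] turn deg -0.4 rot [-3.14  0.   -3.07] pos [ 505.92 -156.68   15.16]
0.7506439547534135 [ 505.92 -156.68   15.16] [-3.14  0.   -3.07] [-0.09  0.73 -0.41]
```

View pics/z32.png

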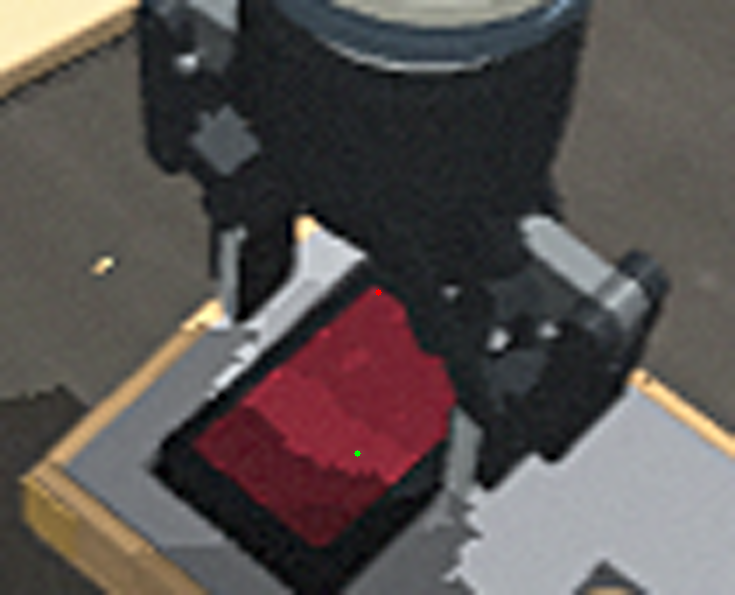

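Request:
drive_tool:
  moves:
    - [0.25,[0,0,0.5],0]
    - [0.25,[0,0,1.0],0]
    - [0.25,[0,0,1.0],0]
    - [1,[0,0,1.0],0]
    - [1,[0,0,1.0],0]
    - [1,[0,0,1.0],0]
  grip_force: 50

```text
clock: 37.48
eef_pos: [507.5, -156.7, 6.9]
tcp_rot: [-3.138, 0.005, -3.068]
contact_force: [-0.5, 4.6, 8.4]
opening: 0.11
```

Request:
drive_tool:
  moves:
    - [1,[0,0,-1.5],0]
    - [1,[0,0,-4],0]
    - [1,[0,0,-8],0]
    - [0.9,[0,6,-12],0]
    - [0.9,[0,12,-14],0]
    - [0.9,[0,18,-14],0]

```text
clock: 38.22
eef_pos: [495.0, 17.5, 148.7]
tcp_rot: [-3.138, 0.009, -3.069]
contact_force: [0.7, 0.2, 0.1]
opening: 0.097
```

Run:
```python
from home import *
fs=r.grab_frame('scene');ft=r.grab_frame('top')
save(fs,'s33',(322,298,397,358),10);save(ft,'t33',(370,240,430,310),9)
for n,f,(x0,y0,x1,y1) in(('s',fs,(322,298,397,358)),('t',ft,(375,250,415,305))):
    c=f['color'].astype(int);m=((c[:,:,0]-np.maximum(c[:,:,1],c[:,:,2]))>35).astype(np.uint8)
    N,L,S,C=cv2.connectedComponentsWithStats(m)
    for i in range(1,N):
        if S[i,4]>300 and x0<C[i][0]<x1 and y0<C[i][1]<y1:
            print(n,S[i],C[i]);rc=cv2.minAreaRect(np.argwhere(L==i)[:,::-1].astype(np.float32));print(rc)
print(r.sense()['eef_pos'])
```

```text
s [328 310  43  39 861] [348.91 328.96]
((348.7500305175781, 328.7500305175781), (23.33452033996582, 38.18376159667969), 45.0)
t [384 262  22  31 557] [394.73 277.05]
((394.731689453125, 277.08538818359375), (30.36867332458496, 18.442068099975586), 83.6598129272461)
[493.65  20.9  147.55]
```

View pics/s33.png

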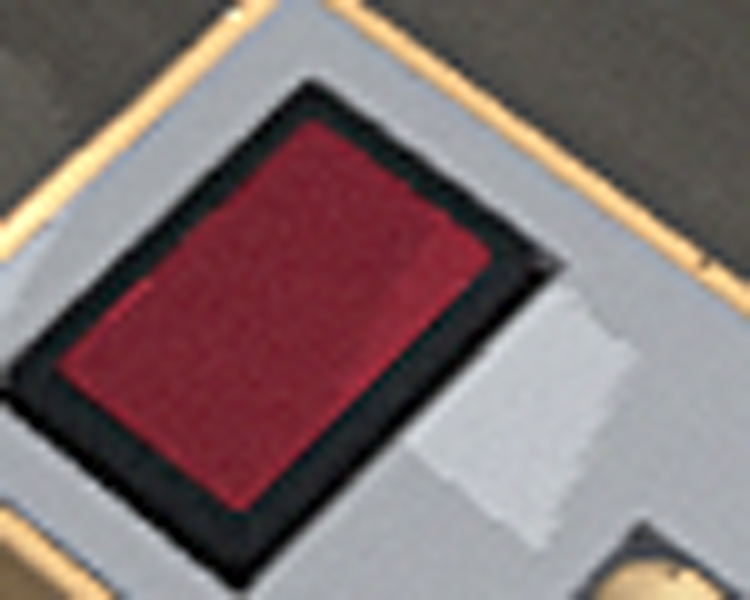

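View pics/t33.png

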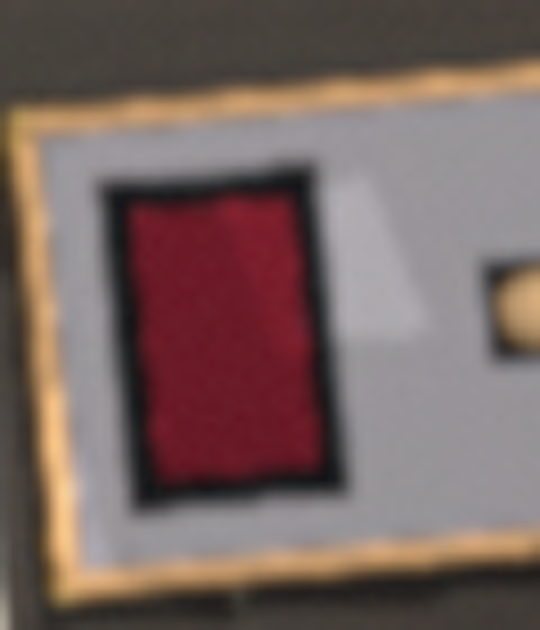

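Run:
```python
from home import *
for n,uv,pr in(('scene',(348.91,328.96),(.8,57.3)),('top',(394.73,277.05),(-.2,55.8))):
    f=r.grab_frame(n)
    for z in (30,32,34.5,37):
        p=atz(f,uv,z)-o;print(n,z,'rel pocket',p@xx-pr[0],p@e-pr[1])
pr=None
from padov import pad
pad('p4',.8,57.3,23,318,296,8,82,72)
```

```text
scene 30 rel pocket 1.0379793863415645 1.9054492798659624
scene 32 rel pocket 0.013360877942898752 1.217454269361319
scene 34.5 rel pocket -1.267412257555403 0.35746050623053804
scene 37 rel pocket -2.5481853930537097 -0.5025332569003069
top 30 rel pocket -0.31010992213120286 -0.9440693394263278
top 32 rel pocket -0.264759074845209 -0.629866888200084
top 34.5 rel pocket -0.2080705157376337 -0.2371138241672952
top 37 rel pocket -0.15138195663011428 0.15563923986549355
```

View pics/p4.png

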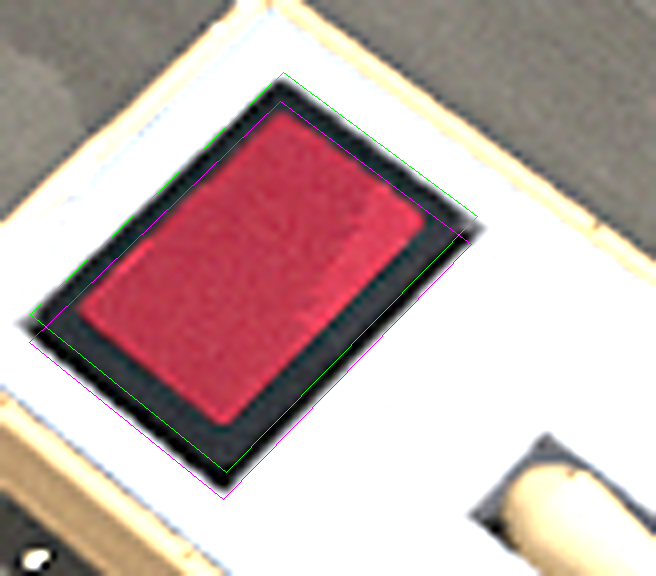

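Run:
```python
from h import *
go(504,-156,50,1.65);go(504,-156,9,1.65)
```

```text
shift cm [np.float64(0.29), np.float64(-17.24), np.float64(9.64)] turn deg 89.8 rot [-3.14  0.01 -3.07] pos [493.95  16.13 146.43]
shift cm [np.float64(0.29), np.float64(-17.24), np.float64(13.74)] turn deg 89.8 rot [-3.14  0.01 -3.07] pos [493.95  16.13 146.43]
```

Request:
drive_tool:
  moves:
    - [0.27,[0,-2,1],10]
    - [0.27,[0,-4,2],20]
    - [0.27,[0.1,-7,3],30]
    - [0.27,[0.1,-10,4],40]
    - [0.27,[0.2,-13,5],50]
    - [0.27,[0.3,-15,6],60]
    - [0.27,[0.3,-16.5,7],70]
    - [0.27,[0.3,-17.2,8],80]
    - [0.27,[0.3,-17.2,10],90]
    - [0.27,[0.3,-17.2,12],90]
    - [0.27,[0.3,-17.2,13.4],90]
    - [0.27,[0.3,-17.2,13.4],90]

```text
clock: 39.98
eef_pos: [503.6, -156.7, 12.1]
tcp_rot: [3.138, 0.003, 1.645]
contact_force: [0.7, -0.4, -0.7]
opening: 0.732
```

Request:
drive_tool:
  moves:
    - [0.27,[0,0,0.2],0]
    - [0.27,[0,0,0.4],0]
    - [0.27,[0,0,0.4],0]

```text
clock: 40.35
eef_pos: [503.8, -156.7, 8.4]
tcp_rot: [3.138, 0.003, 1.645]
contact_force: [-0.1, 0.4, -0.9]
opening: 0.732
```

Request:
drive_tool:
  moves:
    - [0.27,[0,0,0.15],0]
    - [0.27,[0,0,0.3],0]
    - [0.27,[0,0,0.3],0]

```text
clock: 40.72
eef_pos: [503.8, -156.7, 5.3]
tcp_rot: [3.138, 0.003, 1.645]
contact_force: [-0.3, -0.2, 0.1]
opening: 0.731
```

Request:
drive_tool:
  moves:
    - [0.27,[0,0,0.1],0]
    - [0.27,[0,0,0.2],0]
    - [0.27,[0,0,0.2],0]

```text
clock: 41.1
eef_pos: [503.7, -156.6, 3.2]
tcp_rot: [3.138, 0.003, 1.645]
contact_force: [0.0, 0.3, -0.3]
opening: 0.731
```

Request:
drive_tool:
  moves:
    - [0.27,[0,0,0.1],0]
    - [0.27,[0,0,0.1],0]

```text
clock: 41.35
eef_pos: [503.7, -156.6, 2.1]
tcp_rot: [3.138, 0.003, 1.645]
contact_force: [-0.0, -0.2, 0.1]
opening: 0.732
```

Request:
drive_tool:
  moves:
    - [0.27,[0,0,0.1],0]
    - [0.27,[0,0,0.15],0]
    - [0.27,[0,0,0.15],0]

```text
clock: 41.72
eef_pos: [503.7, -156.7, 1.0]
tcp_rot: [3.138, 0.003, 1.645]
contact_force: [-1.1, 0.1, 5.8]
opening: 0.726
```

Request:
drive_tool:
  moves:
    - [0.27,[0,0,0.15],0]
    - [0.27,[0,0,0.15],0]

```text
clock: 41.98
eef_pos: [503.8, -156.7, 0.8]
tcp_rot: [3.138, 0.003, 1.645]
contact_force: [-3.8, 1.1, 20.0]
opening: 0.731
```

Request:
drive_tool:
  moves:
    - [0.27,[0,0,-1],0]
    - [0.27,[0,0,-5],0]
    - [0.27,[0,0,-10],0]
    - [0.27,[5,0,-14],0]
    - [0.27,[10,0,-15],0]
    - [0.27,[15,0,-15],0]
    - [0.27,[20,0,-15],0]
    - [0.27,[25,0,-15],0]
    - [0.27,[30,0,-15],0]
    - [0.27,[34,0,-15],0]
    - [0.27,[34,0,-15],0]

```text
clock: 43.35
eef_pos: [477.7, 185.1, 150.1]
tcp_rot: [3.138, 0.002, 1.649]
contact_force: [0.3, -0.2, 0.4]
opening: 0.726
```

Run:
```python
from home import *
fs=r.grab_frame('scene');save(fs,'s40',(180,160,460,430),2.2)
ft=r.grab_frame('top');save(ft,'t40',(215,150,485,320),2.9)
draw('h4',.3,-49.5,0,395,360,14,40,40)
for n in('scene','top'):
    for t in('marker_center','tape_dispenser_center','jar_fig_center'):
        d=r.spot_point(t,n);print(n,t,d[0]['at'] if d else None)
print(r.sense()['contact_force'],r.sense()['clock'])
```

```text
scene marker_center [276.3, 190.4]
scene tape_dispenser_center [356.5, 187.5]
scene jar_fig_center [396.2, 232.2]
top marker_center [239.6, 219.8]
top tape_dispenser_center [294.6, 167.9]
top jar_fig_center [355.4, 183.7]
[-0.02  0.08 -0.09] 43.8
```

View pics/s40.png

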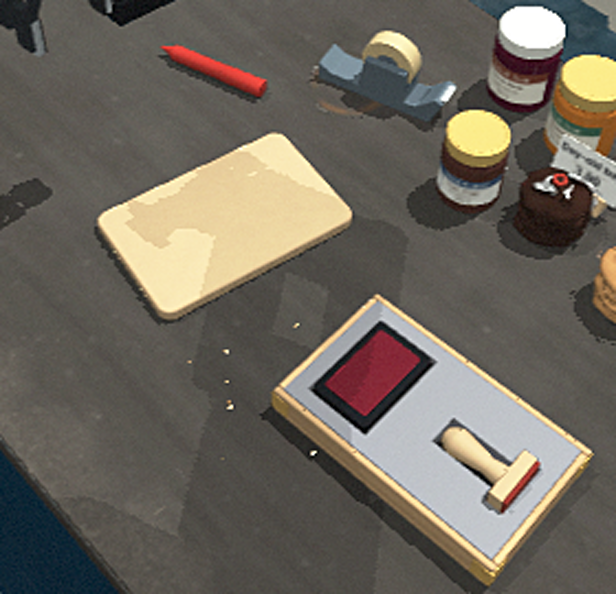

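View pics/t40.png

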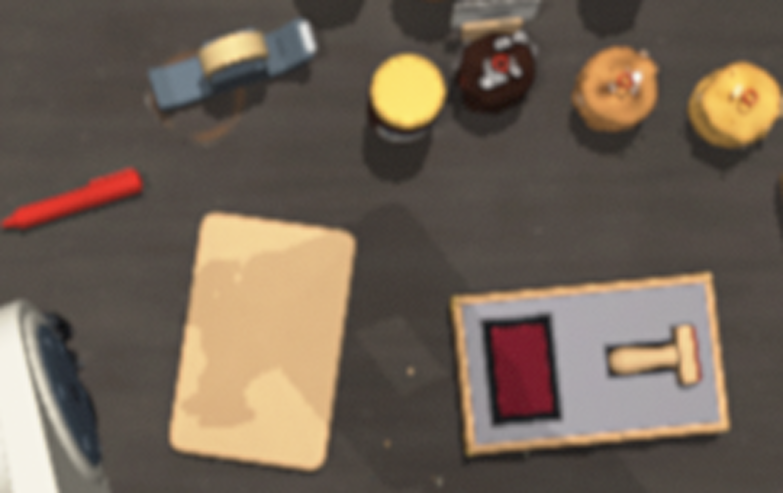

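View pics/h4.png

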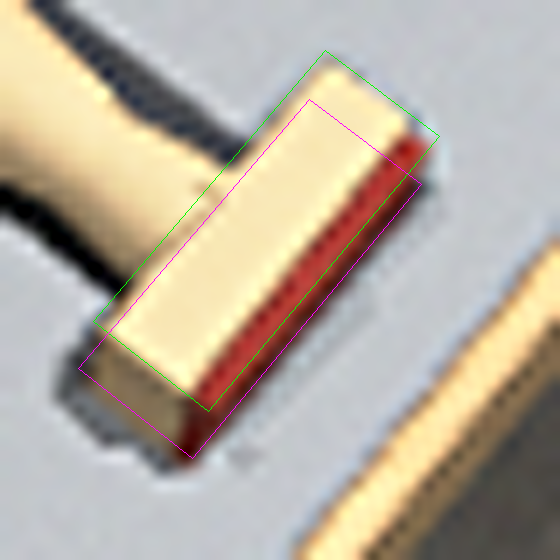

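Run:
```python
from h import *
go(500.5,-288.8,60,1.65);go(500.5,-288.8,20,1.65)
```

```text
shift cm [np.float64(-47.12), np.float64(-1.21), np.float64(8.99)] turn deg -0.3 rot [3.14 0.   1.64] pos [478.04 182.05 149.86]
shift cm [np.float64(-47.12), np.float64(-1.21), np.float64(12.99)] turn deg -0.3 rot [3.14 0.   1.64] pos [478.04 182.05 149.86]
```

Request:
drive_tool:
  moves:
    - [1,[-5,-0.1,0],0]
    - [1,[-11,-0.3,0],0]
    - [1,[-17,-0.4,0],0]
    - [1,[-23,-0.6,0],0]
    - [1,[-29,-0.7,1],0]
    - [1,[-35,-0.9,3],0]
    - [1,[-41,-1.1,5],0]
    - [1,[-45.5,-1.2,7],0]
    - [1,[-47.1,-1.2,9],0]
    - [1,[-47.1,-1.2,11],0]
    - [1,[-47.1,-1.2,12.6],0]
    - [1,[-47.1,-1.2,12.8],0]

```text
clock: 45.3
eef_pos: [500.2, -288.4, 22.2]
tcp_rot: [3.14, 0.002, 1.644]
contact_force: [-1.5, 0.3, -0.2]
opening: 0.001
```

Request:
drive_tool:
  moves:
    - [1,[0,0,0.2],0]
    - [1,[0,0,0.4],0]
    - [1,[0,0,0.4],0]

```text
clock: 45.68
eef_pos: [500.5, -288.4, 18.6]
tcp_rot: [3.14, 0.002, 1.644]
contact_force: [0.1, -0.4, -0.2]
opening: 0.005
```

Request:
drive_tool:
  moves:
    - [1,[0,0,0.15],0]
    - [1,[0,0,0.25],0]
    - [1,[0,0,0.25],0]

```text
clock: 46.05
eef_pos: [500.5, -288.4, 16.0]
tcp_rot: [3.14, 0.002, 1.644]
contact_force: [-0.9, -0.1, 0.1]
opening: 0.0
```

Request:
drive_tool:
  moves:
    - [1,[0,0,0.1],0]
    - [1,[0,0,0.15],0]
    - [1,[0,0,0.15],0]

```text
clock: 46.42
eef_pos: [500.5, -288.4, 14.6]
tcp_rot: [3.14, 0.002, 1.644]
contact_force: [-0.5, -0.1, 2.1]
opening: -0.002
```

Request:
drive_tool:
  moves:
    - [1,[0,0,0.1],0]
    - [1,[0,0,0.15],0]
    - [1,[0,0,0.15],0]

```text
clock: 46.8
eef_pos: [500.6, -288.6, 14.5]
tcp_rot: [3.139, 0.002, 1.644]
contact_force: [-4.6, 2.2, 17.3]
opening: 0.0
```

Request:
drive_tool:
  moves:
    - [1,[0,0,-0.5],0]
    - [1,[0,0,-1],0]
    - [1,[0,1.3,-1],0]
    - [1,[0,2.7,-0.8],0]
    - [1,[0,2.7,-0.4],0]
    - [1,[0,2.7,-0.1],0]
    - [1,[0,2.7,0],0]
    - [1,[0,2.7,0],0]

```text
clock: 47.8
eef_pos: [527.2, -286.4, 14.6]
tcp_rot: [3.14, 0.002, 1.644]
contact_force: [-0.3, 2.3, 4.8]
opening: -0.001
```

Request:
drive_tool:
  moves:
    - [1,[0,0,0.1],0]
    - [1,[0,0,0.15],0]
    - [1,[0,0,0.15],0]

```text
clock: 48.18
eef_pos: [527.3, -286.5, 14.5]
tcp_rot: [3.139, 0.002, 1.644]
contact_force: [-4.0, 3.2, 18.3]
opening: -0.002
```

Request:
drive_tool:
  moves:
    - [1,[0,0,-1],0]
    - [1,[0,0,-5],0]
    - [1,[0,0,-10],0]
    - [1,[5,0,-14],0]
    - [1,[11,0,-15],0]
    - [1,[17,0,-15],0]
    - [1,[23,0,-15],0]
    - [1,[29,0,-15],0]
    - [1,[35,0,-15],0]
    - [1,[40,0,-15],0]
    - [1,[40,0,-15],0]

```text
clock: 49.55
eef_pos: [497.1, 115.5, 163.7]
tcp_rot: [3.139, 0.002, 1.648]
contact_force: [-0.2, -0.1, 1.0]
opening: 0.002
```

Run:
```python
from h import *
f=r.grab_frame('scene');save(f,'s50',(290,270,460,430),3.5)
print(r.sense()['clock'],r.sense()['contact_force'])
```

```text
49.6 [-0.5  -0.28 -0.45]
```

View pics/s50.png

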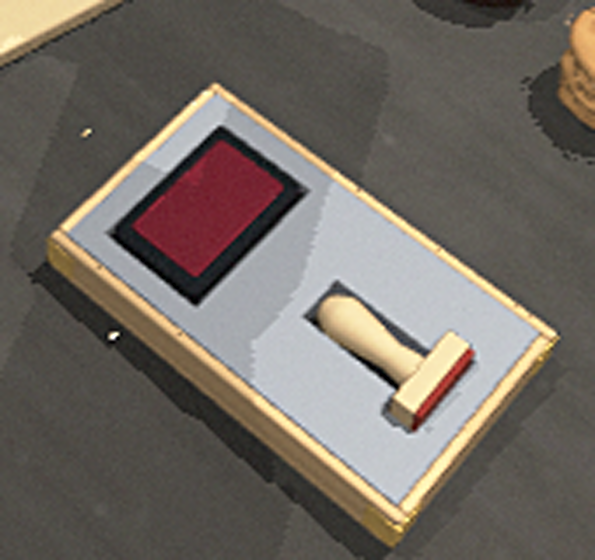

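Both parts sit in their pockets, with the pad at about (205, 215) ink side up and the stamp at about (395, 360) lying down. The arm is clear, so I'm handing in.

```bash
python3 -c "
from rig import r
print(r.sign_off())"
```

```text
the job is handed in; nothing more can be done
None
```

The stamp kit is packed and handed in at about 50 s, with the robot touching nothing.

**What I did**
- I lifted the stamp by its knob, tipped it over its base edge onto the bare board until it lay flat, and let go.
- I took it again across the 46 mm of its base, lowered it lying down into the T pocket, and pressed it down.
- I set the ink pad, ink side up, in the rectangular pocket and pressed both its ends down.

**Last checks**
- **Stamp:** each end of the base met the fingers at the same height and did not give under about 18 N. The height matches "home" to within about 1 mm.
- **Pad:** its ends met the fingers at the home height and held firm at 20 N. Both cameras show it centred in its pocket.
- **Bystanders:** the marker, tape dispenser and dark jar are where they stood, within the detection error. I did not measure the other jars; they look undisturbed in the pictures.

**What went wrong or disagreed**
- **Fingertips:** they appeared 25–30 mm above the reported TCP rather than at it, so I set heights by contact and by the pictures.
- **Stamp:** after the first insertion its base stood high on the lips, and pressing it from above cured that.
- **Pad, high force:** the pad first sat about 2 mm off and high. My first press on it read 45 N at the wrist, through the fingertips. That is over the 40 N limit if fingertips count as the gripper's body.
- **Pad, missed grip:** a regrip then closed over the top of the pad instead of holding it, brushing the inked face. Afterwards the pad sat correctly.

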